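Dose, stir and inspect a bead sample

TASK

Put every red bead from the card into the blue bowl with the white ones, then take the stirring rod from its fork and, with its tip down at the bottom among the beads and well out from the centre, stir them together: two full turns anticlockwise seen from above, beginning and ending at the bowl's far side. Hang the rod upright back in its fork by the collar, then swing the magnifier over the middle of the bowl and tilt its lens level for inspection. All beads must end in the bowl; do not disturb the bottle, cup and jar.

Things in the scene. Friction and masses are not known exactly. Their poses are not given: they have to be found in the camera images.
- bowl: blue plastic mixing bowl fixed to the bench, nearly straight walls, 50 mm tall, inner radius 69 mm at the floor and 76 mm at the rim, 4 mm walls, floor 5 mm thick; origin at the centre of its underside on the bench; z up, +x is its far side (away from the robot), +y its left side
- lens_center (a point): centre of the magnifier's lens (disc 10 mm thick, 104 mm across with its white rim, carried 160 mm above the bench and 170 mm from the post's axis); its z is the lens's axis, upright when the lens is level
- swivel (a joint): angle of the magnifier's arm about its upright post, rad; about 0 when the arm points to the robot, grows as the arm swings to the robot's left (clockwise from above); range -0.6 to 2.1; stiff, stays where it is left
- swivel_hinge (a point): point on the swivel axis at the top of the post, at the arm's height, 160 mm above the bench. The post (22 mm thick) stands on a white round foot 110 mm across and 16 mm tall
- lens (a joint): tilt of the lens about the arm's own long axis through the lens centre, rad; 0 is level; grows as the side with the orange bar rises; range -0.6 to 1.0; stiff, stays where it is left
- lens_handle (a point): middle of the orange bar for tilting the lens: 10 mm thick, 48 mm long between two thin stalks (40 mm free between them), parallel to the tilt axis and 85 mm from it, to the arm's left side as seen from the robot when the arm points to the robot; the free gap between bar and lens rim is 28 mm
- rest: white stirrer stand: foot 110 x 90 x 10 mm, an upright at the back (+x of its frame) and at the top a steel fork of two prongs, 14 mm wide each with a 22 mm gap between, fork's top face 125 mm above the bench; the gap is open to the front (-x of its frame, towards the robot); origin on the bench below the seat
- rest_seat (a point): where the underside of the stirrer's collar rests: mid-gap, level with the fork's top face, 22 mm behind the prongs' front ends; axes as the stand's
- stirrer: steel stirring rod 185 mm long with a green handle, hanging upright in the fork by its black collar; origin at the centre of its bottom tip, z up along the rod. From the tip: 16 mm thick for 20 mm, then 10 mm thick, collar 36 mm across from 110 to 116 mm, handle 18 mm thick from 116 to 185 mm; grip the handle about 142 mm above the tip; about 90 g
- stirrer_collar (a point): centre of the underside of the stirrer's collar, 110 mm above its tip
- bottle: bystander: white closed bottle 66 mm across, 150 mm tall, loose; origin under its base
- cup: bystander: clear plastic cup 70 mm across the rim, 85 mm tall, loose; origin under its base
- jar: bystander: amber jar 52 mm across, 70 mm tall, loose; origin under its base
- swivel_grip (a point): point to grip on the upright orange stub on the arm: 16 mm thick, its top 15 mm above this point, the arm's upper face 26 mm below it; 75 mm from the swivel axis
- dose1: red bead lying on the white card (170 x 170 mm, 3 mm thick, fixed flat on the bench; 2 to 4 red beads are there): short round-edged cylinder 22 mm across and 16 mm tall, dark dot on both ends, origin at its centre, z along its own axis, 12 g
- dose2: red bead lying on the white card (170 x 170 mm, 3 mm thick, fixed flat on the bench; 2 to 4 red beads are there): short round-edged cylinder 22 mm across and 16 mm tall, dark dot on both ends, origin at its centre, z along its own axis, 12 g
- dose3: red bead lying on the white card (170 x 170 mm, 3 mm thick, fixed flat on the bench; 2 to 4 red beads are there): short round-edged cylinder 22 mm across and 16 mm tall, dark dot on both ends, origin at its centre, z along its own axis, 12 g
- dose4: red bead lying on the white card (170 x 170 mm, 3 mm thick, fixed flat on the bench; 2 to 4 red beads are there): short round-edged cylinder 22 mm across and 16 mm tall, dark dot on both ends, origin at its centre, z along its own axis, 12 g
- pale1: white bead, already in the bowl: short round-edged cylinder 22 mm across and 16 mm tall, dark dot on both ends, origin at its centre, z along its own axis, 12 g
- pale2: white bead, already in the bowl: short round-edged cylinder 22 mm across and 16 mm tall, dark dot on both ends, origin at its centre, z along its own axis, 12 g
- pale3: white bead, already in the bowl: short round-edged cylinder 22 mm across and 16 mm tall, dark dot on both ends, origin at its centre, z along its own axis, 12 g
- pale4: white bead, already in the bowl: short round-edged cylinder 22 mm across and 16 mm tall, dark dot on both ends, origin at its centre, z along its own axis, 12 g
- pale5: white bead, already in the bowl: short round-edged cylinder 22 mm across and 16 mm tall, dark dot on both ends, origin at its centre, z along its own axis, 12 g
- pale6: white bead, already in the bowl: short round-edged cylinder 22 mm across and 16 mm tall, dark dot on both ends, origin at its centre, z along its own axis, 12 g

How it is judged:
By the outcome, as a careful person would: the job done as asked, in the order asked, and still so for the second after the job is handed in, with the robot touching nothing.
Of dose1, dose2, dose3, dose4 only 2 to 4 are there at a start; the rules pass over those that are not, and their reading is None.
At some moment in a run one of dose1, dose2, dose3, dose4 may be knocked a few centimetres aside while the robot is not near it.
Once in a run the grip may slacken for a moment while it holds something.
It also fails if it takes over 200 s, if anything falls off the work surface, if the arm or the gripper's body presses on something with over 40 N, if the wrist force passes 120 N, or if a joint passes its speed limit or range.

ROBOT

A 6-joint arm with a two-finger parallel gripper is mounted at the origin on the work surface. World frame = base frame: x ahead of the robot, y to its left, z up, the work surface at z = 0. Lengths are in mm, angles in rad, forces in N, time in s.
With the tool pointing down it reaches from about 400 to 925 mm from the base axis. Payload 12.5 kg.
Tool frame: the origin (TCP) lies where the fingers leave the gripper's body, on its centre line; the fingertips stand 78 mm ahead of it and the grasp point (between the pads) lies 59 mm ahead of it; z points along the fingers, y is the direction in which the jaws open and shut (so a half turn about z gives the same grasp; the last joint's range is limited). The gripper opens to 95 mm and grips with 3 to 60 N. Pads are 20 mm wide; open, the fingers measure 119 mm over their backs; the gripper's body (75 mm by 180 mm) begins 59 mm behind the grasp point.
Start: joints at [1.075, 0.491, 1.559, -0, 1.092, -0.106], TCP at [237.484, 578.134, 292.261] pointing down, gripper open.
Joint ranges: [-3.1, 3.1], [-0.84, 2.19], [0.05, 2.79], [-1.13, 4.28], [0.06, 2.93], [-2.69, 2.69]. Speed limits (rad/s): [2.22, 2.22, 2.79, 3.14, 3.14, 3.14].

INTERFACE

Orientations are given as [roll, pitch, yaw] about the fixed x, y, z axes, in that order (R = Rz(yaw) Ry(pitch) Rx(roll)).
In Python, from cell import env, viewer, ticket, search_frame gives the robot as it stands.
- The arm moves only by the shell command python3 -m inch 'ROWS'. ROWS is a JSON object of lists of equal length, an entry for each row: "hand": the opening, from 0 (shut) to 1 (fully open); "delta_pos": the shift along the tool's x, y, z in cm, a list of three; "turn": the turn about the tool's z in rad. A call has 1 to 20 rows; each row shifts and turns the commanded pose from where the row before left it, along the tool's axes as they then stand; what a row does not reach is not made up. A row lasts 1/10 s, in which the tool goes at most 50 mm and 8.59 degrees, less where a joint would pass 70% of its speed; a pose out of reach is approached as far as the arm can. A call is refused whole if a number of a shift passes 5 or a number of a turn 0.15, either way. A call with a gripper value outside its range is refused whole. The fingers move at their own pace and stop on an object; the grip force is fixed at half the most. Time passes only in rows, so rows that do not move let the fingers close. It gives the time, the measured TCP pose, the force and the opening at its end, in the units of the state.
- env.state(): the state, without advancing time (a new reading comes with each control period).
- viewer.read_camera(name): name is "scene" or "top" or "wrist"; returns (picture, depth): 400x640x3 uint8, blue, green, red; 400x640 float32, mm along the optical axis (not along the pixel's ray), 0 where there is no reading.
- viewer.get_calibration(name): a dict with "fx", "fy", "cx", "cy" (pixels), "T" (4x4, takes a point from camera to world coordinates). Camera axes: x right, y down, z forward; pixel columns grow to the right and rows downward; lengths in mm; the calibration is good to about 2 mm. A picture is of the moment at which its call begins: read the wrist's pose just before it. get_calibration takes no time and is no camera call; for the wrist camera it gives the pose at the moment of the call.
- ticket.job_done(): hands the job in, once; it reports no verdict.
Trained networks look in the newest picture that a camera, given by its name, has taken for a name from the list of things; names that differ only in an ending like _2 or _b are one class to them, and where a whole thing is asked for, a point or a joint stands for the part that bears it (a point fixed in the world has none). Each returns a list of dicts, best first, with "p" (0 to 1); they miss things now and then, are a little off and sometimes report something else, mostly with a low value. They report only what shows in the picture. A call takes as long as a camera call.
- search_frame(camera, label): "centre" ([column, row] in pixels, amid what is visible of it).
The state is a dict: "t": time; "joints": joint angles; "qvel": joint speeds; "tau": joint torques, N m; "eef_pos": TCP position; "tcp_rot": TCP orientation; "ft_force": force on the tool from outside, world axes, zero at the start; "moment": the same for the moment, N m; "opening": opening from 0.0 (shut) to 1.0 (fully open).
Only numpy, scipy, OpenCV 4.12 (cv2) and the standard library are available. Lean on these libraries where they do the work, as an engineer would, in place of code of your own. Each camera call takes 0.05 s, during which the arm holds its last target.

## Working session

There is one attempt and no reset: what is moved stays moved. The work goes in short steps, Python scripts to look and compute and a shell command to move; the robot and the scene stay as the last step left them, time stands still between calls to the robot, and variables do not carry over. Pictures are saved under pics/ and viewed, and the job is handed in when it is done.

```bash
ls; mkdir -p pics
cat > h.py <<'E'
import numpy as np, cv2
from cell import env, viewer, ticket, search_frame
def pic(cam,name,scale=1.0):
    im,d=viewer.read_camera(cam); cv2.imwrite(f'pics/{name}.png',im); np.save(f'pics/{name}_d.npy',d); return im,d
def w(c,u,v,d):
    T=np.array(c['T']); p=np.array([(u-c['cx'])/c['fx']*d,(v-c['cy'])/c['fy']*d,d,1]); return (T@p)[:3]
def cloud(c,d):
    v,u=np.mgrid[0:d.shape[0],0:d.shape[1]]
    P=np.stack([(u-c['cx'])/c['fx']*d,(v-c['cy'])/c['fy']*d,d,np.ones_like(d)],-1)@np.array(c['T']).T
    P=P[...,:3]; P[d<=0]=np.nan; return P
E
python3 - <<'E'
from h import *
s=env.state(); print({k:np.round(v,3) for k,v in s.items()})
for c in ['scene','top','wrist']:
    pic(c,c+'0'); k=viewer.get_calibration(c); print(c,np.round(k['T'],3).tolist(),k['fx'],k['fy'],k['cx'],k['cy'])
E
```

```text
pics
{'t': np.float64(0.0), 'joints': array([ 1.075,  0.492,  1.559,  0.   ,  1.092, -0.106]), 'qvel': array([-0.001,  0.   , -0.001, -0.001,  0.002,  0.001]), 'tau': array([-0.0000e+00, -6.1265e+01, -2.5819e+01,  6.9000e-02,  4.8000e-02,
       -0.0000e+00]), 'eef_pos': array([237.399, 577.979, 291.664]), 'tcp_rot': array([-3.14 , -0.   ,  2.752]), 'ft_force': array([0.806, 0.475, 0.16 ]), 'moment': array([-0.022,  0.024, -0.041]), 'opening': np.float64(1.002)}
scene [[-0.712, 0.479, -0.514, 1252.037], [0.702, 0.467, -0.538, 762.698], [-0.018, -0.744, -0.668, 1065.802], [0.0, 0.0, 0.0, 1.0]] 509.27333740641967 509.27333740641967 319.39675502774594 197.59593078064296
top [[0.007, -0.981, 0.192, 276.278], [-1.0, -0.008, -0.005, 0.38], [0.007, -0.192, -0.981, 1581.885], [0.0, 0.0, 0.0, 1.0]] 500.5402157888628 500.5402157888628 321.46645793067614 197.76174345266293
wrist [[0.38, 0.886, 0.265, 161.532], [0.925, -0.364, -0.109, 608.626], [-0.001, 0.287, -0.958, 384.17], [0.0, 0.0, 0.0, 1.0]] 327.0673995126516 327.0673995126516 319.4400401724564 200.47006044231102
```

View pics/scene0.png

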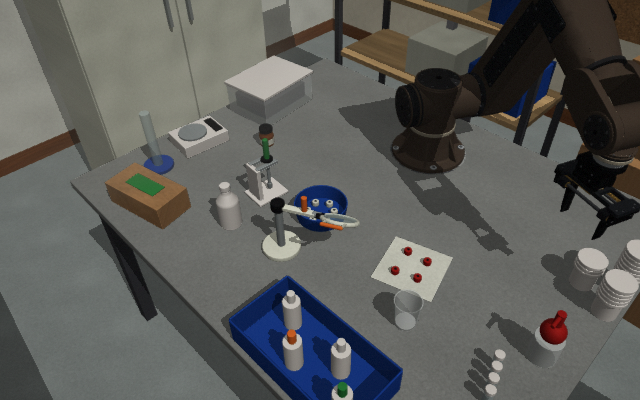

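View pics/top0.png

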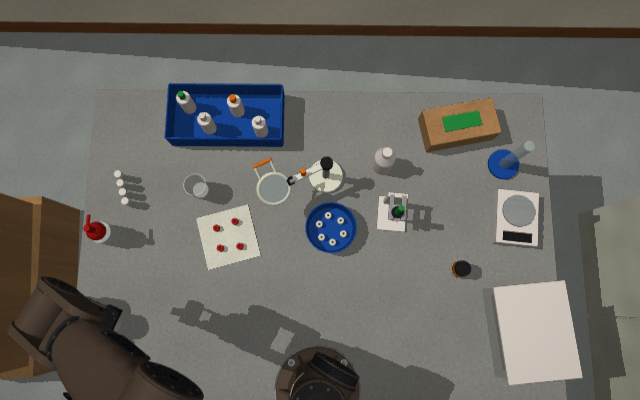

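View pics/wrist0.png

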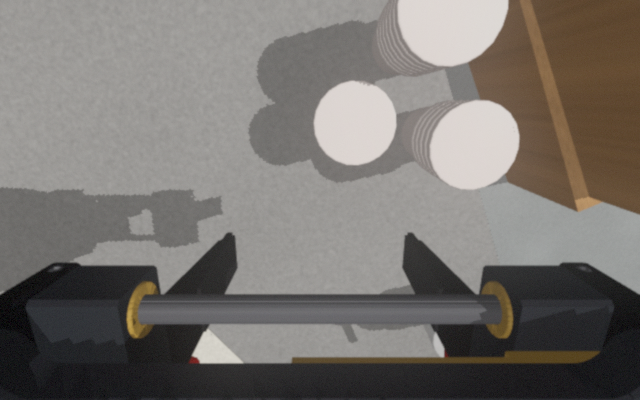

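The pictures show four red beads on the card (top: 216,228; 235,221; 240,246; 220,248). The bowl is at (330,228), the stand at (393,212) and the magnifier post at (325,165), with its lens at (273,188) and the bar at (262,163). The bottle is at (385,158), the cup at (195,185) and the jar at (461,268).

Run:
```python
from h import *
C=cloud
for cam in ['top','scene']:
    im,d=pic(cam,cam+'1'); k=viewer.get_calibration(cam); P=cloud(k,d)
    hsv=cv2.cvtColor(im,cv2.COLOR_BGR2HSV).astype(int); H,S,V=hsv[...,0],hsv[...,1],hsv[...,2]
    red=((H<5)|(H>174))&(S>150)&(V>60)
    org=(H>=6)&(H<14)&(S>170)&(V>120)
    blue=(H>100)&(H<130)&(S>150)
    green=(H>50)&(H<80)&(S>100)
    for n,m in [('red',red),('org',org),('blue',blue),('green',green)]:
        nn,lab,st,ce=cv2.connectedComponentsWithStats(m.astype(np.uint8))
        for i in range(1,nn):
            if st[i,4]>=8:
                Q=P[lab==i]; print(cam,n,ce[i].round(1),st[i,4],np.nanmedian(Q,0).round(),np.nanmin(Q,0).round(),np.nanmax(Q,0).round())
    for l in ['dose1','bowl','stirrer','rest','bottle','cup','jar','lens_center','lens_handle','swivel_grip','swivel_hinge','rest_seat','stirrer_collar']:
        for r in search_frame(cam,l)[:4]:
            u,v=r['centre']; print(cam,l,np.round(r['centre'],1),round(r['p'],2),P[int(round(v)),int(round(u))].round())
    # white post/ rim clusters heights
```

```text
top red [ 94.  229.3] 333 [460. 654. 124.] [434. 633.  95.] [498. 682. 173.]
top red [234.5 221.2] 29 [505. 265.  20.] [496. 257.  10.] [511. 274.  31.]
top red [216.1 227.7] 32 [483. 322.  21.] [475. 314.  12.] [492. 332.  29.]
top red [239.6 245.8] 29 [426. 246.  21.] [420. 238.  13.] [436. 255.  27.]
top red [219.9 247.8] 32 [420. 307.  19.] [413. 297.  12.] [429. 317.  27.]
top org [231.8  96.9] 18 [875. 271. 127.] [866. 264. 120.] [886. 280. 135.]
top org [261.5 162.5] 47 [644. 164. 211.] [631. 140. 205.] [658. 188. 218.]
top org [303.3 170.3] 15 [622.  46. 211.] [617.  40. 204.] [631.  51. 218.]
top blue [225.6 115. ] 5986 [857. 310.  12.] [751. 118.  -4.] [939. 485.  97.]
top blue [501.5 165.1] 546 [ 692. -587.   12.] [ 653. -645.   -2.] [ 748. -548.  109.]
top blue [330.7 226.8] 1752 [490. -39.   8.] [ 407. -115.   -9.] [564.  42.  59.]
top green [180.9  94.7] 45 [882. 430. 124.] [876. 420. 102.] [895. 440. 134.]
top green [461.7 120.7] 547 [ 821. -447.   84.] [ 786. -508.   75.] [ 855. -385.   96.]
top green [399.  209.7] 64 [ 518. -228.  183.] [ 512. -247.  127.] [ 535. -22
[... 3102 characters left out ...]
scene cup [395.9 271. ] 0.59 [509. 270.  17.]
scene jar [266.2 133.1] 0.8 [ 372. -419.   58.]
scene lens_center [338.8 219.7] 0.93 [596. 143. 180.]
scene lens_center [406.8 249.7] 0.71 [431. 246.  19.]
scene lens_center [319.8 215.1] 0.4 [613.  94. 176.]
scene lens_center [262.9 155.2] 0.23 [ 518. -250.  132.]
scene lens_handle [334.3 221.3] 0.96 [614. 143. 189.]
scene lens_handle [397.6 269.7] 0.52 [502. 272.  17.]
scene swivel_grip [315.6 215.1] 0.78 [615.  81. 168.]
scene swivel_hinge [317.8 214.1] 0.92 [610.  83. 170.]
scene rest_seat [259.5 187. ] 0.73 [ 574. -208.   63.]
scene stirrer_collar [267.2 155.9] 0.73 [ 521. -227.  142.]
scene stirrer_collar [336.2 219.4] 0.59 [596. 134. 177.]
```

Run:
```python
from h import *
from scipy.optimize import least_squares
for cam in ['top','scene']:
    im=cv2.imread(f'pics/{cam}1.png'); d=np.load(f'pics/{cam}1_d.npy'); k=viewer.get_calibration(cam); P=cloud(k,d)
    hsv=cv2.cvtColor(im,cv2.COLOR_BGR2HSV).astype(int); H,S,V=hsv[...,0],hsv[...,1],hsv[...,2]
    X,Y,Z=P[...,0],P[...,1],P[...,2]
    m=(H>100)&(H<130)&(S>150)&(X>395)&(X<575)&(Y>-130)&(Y<50)&(Z>42)&(Z<58)
    q=P[m]; f=least_squares(lambda p:np.hypot(q[:,0]-p[0],q[:,1]-p[1])-p[2],[485,-37,78],loss='soft_l1',f_scale=3); print(cam,'bowl',f.x.round(1),len(q))
    # magnifier post
    m=(X>560)&(X<720)&(Y>-110)&(Y<230)&(Z>60)
    q=P[m]; 
    for lo,hi in [(60,110),(110,150),(150,175),(175,230)]:
        s=q[(q[:,2]>lo)&(q[:,2]<hi)]; print(cam,lo,hi,len(s),np.median(s,0).round(),s.min(0).round(),s.max(0).round())
    # dark post (black cap)
    m2=m&(V<60)&(Z>120); print('dark',P[m2].shape,np.median(P[m2],0).round(),P[m2].min(0).round(),P[m2].max(0).round())
    # foot
    m=(X>560)&(X<760)&(Y>-110)&(Y<60)&(Z>8)&(Z<24)&(V>140)&(S<80); q=P[m]; print('foot',len(q),np.median(q,0),q.min(0).round(),q.max(0).round())
    c=P[(X>490)&(X<600)&(Y>-300)&(Y<-140)&(Z>110)&(Z<140)]; print('fork',len(c),c.min(0).round(),c.max(0).round(),np.median(c,0).round())
    c=P[(X>460)&(X<640)&(Y>-300)&(Y<-120)&(Z>5)&(Z<16)&(V>120)];
    print('foot rest',cv2.minAreaRect(c[:,:2].astype(np.float32)),np.median(c,0))
    for n,(a,b,cc,dd) in {'top':(220,140,420,260),'scene':(200,100,400,280)}.items():
        if n==cam:
            cv2.imwrite(f'pics/{cam}crop.png',cv2.resize(im[b:dd,a:cc],None,fx=4,fy=4,interpolation=cv2.INTER_CUBIC) if cam=='top' else cv2.resize(im[b:b+150,a:a+200],None,fx=4,fy=4,interpolation=cv2.INTER_CUBIC))
```

```text
top bowl [485.  -36.5  76.5] 235
top 60 110 25 [649. -21.  87.] [646. -30.  62.] [655. -11. 110.]
top 110 150 38 [568.  94. 146.] [561. -26. 111.] [649. 123. 150.]
top 150 175 663 [594.  99. 167.] [560. -37. 150.] [676. 182. 175.]
top 175 230 576 [618. 137. 185.] [564. -37. 175.] [675. 188. 219.]
dark (159, 3) [650. -17. 176.] [590. -37. 120.] [672.  93. 184.]
foot 550 [643.44700069 -25.14740674  17.24117682] [604. -73.   8.] [706.  33.  24.]
fork 360 [ 497. -262.  111.] [ 582. -203.  139.] [ 541. -227.  126.]
foot rest ((550.8526000976562, -210.4827880859375), (175.62171936035156, 177.4334259033203), 0.2561226785182953) [ 517.24954578 -210.0031387     9.31305423]
scene bowl [484.5 -38.   76.8] 232
scene 60 110 106 [662. -16.  87.] [646. -29.  60.] [667. -10. 110.]
scene 110 150 83 [661. -14. 130.] [560. -30. 112.] [669. 106. 150.]
scene 150 175 536 [628.  45. 166.] [560. -42. 150.] [677. 179. 175.]
scene 175 230 440 [625. 138. 188.] [573. -37. 175.] [675. 188. 214.]
dark (225, 3) [660. -15. 172.] [593. -41. 126.] [677.  91. 179.]
foot 640 [669.10274258 -10.72169084  15.78019381] [602. -75.   8.] [711.  32.  23.]
fork 332 [ 500. -268.  110.] [ 582. -201.  140.] [ 544. -224.  124.]
foot rest ((533.8737182617188, -232.3977508544922), (90.89031219482422, 112.89122009277344), 85.45345306396484) [ 528.94748871 -218.05501073    9.76908239]
```

View pics/topcrop.png

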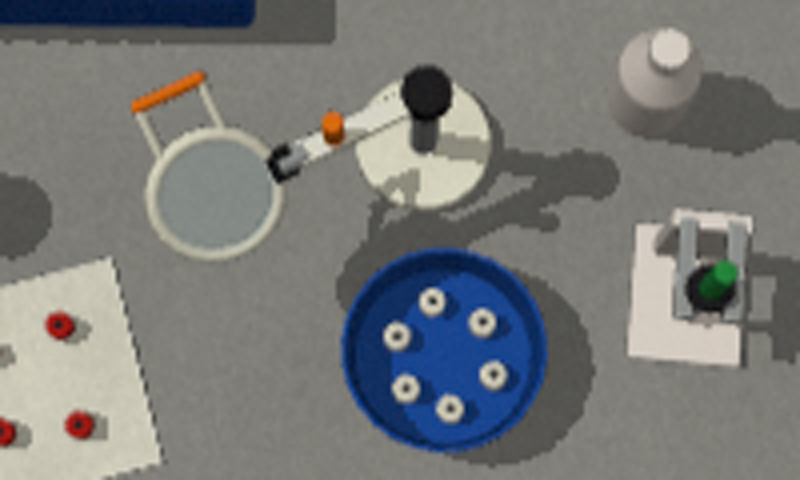

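View pics/scenecrop.png

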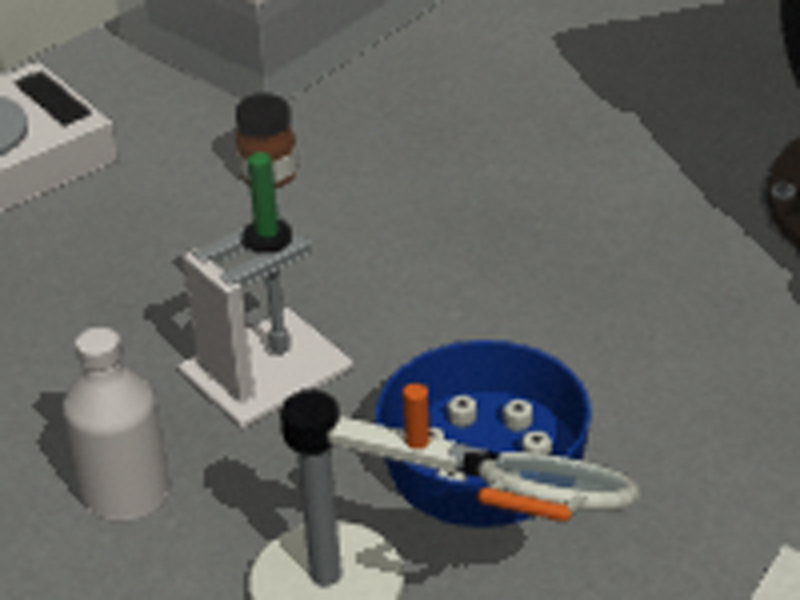

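```bash
cat >> h.py <<'E'
def go(x,y,z,yaw=None):
    """print shift in tool axes (cm) after turning to yaw"""
    s=env.state(); p=np.array(s['eef_pos']); cy=s['tcp_rot'][2]
    if yaw is None: yaw=cy
    d=np.array([x,y,z])-p; dy=(yaw-cy+np.pi)%(2*np.pi)-np.pi
    c,n=np.cos(yaw),np.sin(yaw)
    t=np.array([c*d[0]+n*d[1], n*d[0]-c*d[1], -d[2]])/10
    print('turn',round(-dy,4),'then shift cm',t.round(2),'| now',p.round(1),round(cy,4),'op',round(float(s['opening']),3),'t',round(s['t'],1))
E
python3 -m inch '{"hand":[0.5,0.5,0.5],"delta_pos":[[0,0,0],[0,0,0],[0,0,0]],"turn":[-0.13,-0.13,-0.13]}'
python3 -c "
from h import *
go(465,280,260,np.pi)"
```

```text
t: 1.85
eef_pos: [237.5, 578.1, 292.3]
tcp_rot: [3.141, 0.0, -3.136]
ft_force: [-0.0, 0.5, -0.1]
opening: 0.809
turn 0.0056 then shift cm [-22.75 -29.81   3.23] | now [237.5 578.1 292.3] -3.136 op 0.809 t 1.9
```

```bash
python3 -m inch '{"hand":[0.5,0.5,0.5,0.5,0.5,0.5,0.5,0.5,0.5,0.5],"delta_pos":[[-2.5,-3.3,0.4],[-2.5,-3.3,0.4],[-2.5,-3.3,0.4],[-2.5,-3.3,0.4],[-2.5,-3.3,0.4],[-2.5,-3.3,0.4],[-2.5,-3.3,0.4],[-2.5,-3.3,0.4],[-2.7,-3.4,0],[0,0,0]],"turn":[0.0056,0,0,0,0,0,0,0,0,0]}'
cat >> h.py <<'E'
def beads(cam='wrist',name=None,zt=19.):
    im,d=viewer.read_camera(cam); k=viewer.get_calibration(cam)
    if name: cv2.imwrite(f'pics/{name}.png',im)
    hsv=cv2.cvtColor(im,cv2.COLOR_BGR2HSV).astype(int); H,S,V=hsv[...,0],hsv[...,1],hsv[...,2]
    red=(((H<6)|(H>172))&(S>130)&(V>50)).astype(np.uint8)
    red=cv2.morphologyEx(red,cv2.MORPH_CLOSE,np.ones((5,5)))
    P=cloud(k,d); nn,lab,st,ce=cv2.connectedComponentsWithStats(red)
    for i in range(1,nn):
        if st[i,4]>20:
            Q=P[lab==i]; Q=Q[~np.isnan(Q[:,0])]
            if len(Q)==0: continue
            zm=np.percentile(Q[:,2],95); t=Q[Q[:,2]>zm-5]
            print(cam,ce[i].round(),st[i,4],'ztop',zm.round(1),'centre(top)',t.mean(0).round(1),'mid',((t.min(0)+t.max(0))/2).round(1))
E
python3 -c "
from h import *
beads('wrist','w1'); go(465,280,260)"
```

```text
t: 2.85
eef_pos: [465.6, 275.9, 260.2]
tcp_rot: [-3.141, 0.001, 3.132]
ft_force: [-0.2, 1.1, 0.4]
opening: 0.501
wrist [350. 138.] 236 ztop 19.9 centre(top) [417.2 308.3  18.8] mid [417.  308.4  18.5]
wrist [291. 145.] 238 ztop 20.1 centre(top) [423.4 248.1  18.8] mid [423.5 248.1  18.4]
wrist [363. 198.] 199 ztop 20.1 centre(top) [479.9 323.3  19. ] mid [480.2 323.3  19. ]
wrist [310. 217.] 196 ztop 19.9 centre(top) [501.1 266.3  18.8] mid [501.5 266.5  18.9]
turn -0.0 then shift cm [-0.06  0.27  0.02] | now [464.4 277.3 260.2] 3.1326 op 0.499 t 2.9
```

View pics/w1.png

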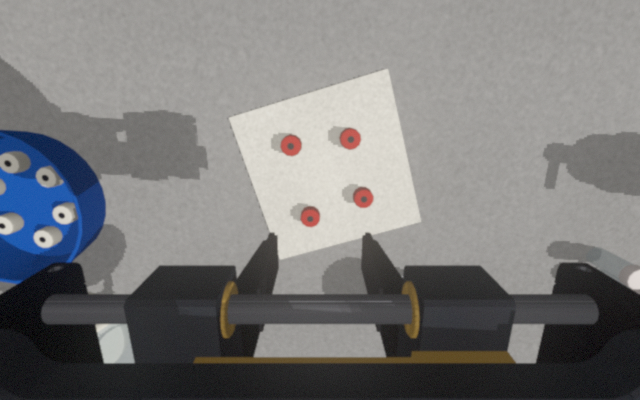

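```bash
python3 -m inch '{"hand":[0.5,0.5,0.5,0.5,0.5,0.5,0.5,0.5,0.5,0.5],"delta_pos":[[-1.3,-0.4,2.5],[-1.3,-0.3,2.5],[-1.2,-0.3,2.5],[0,0,3],[0,0,3],[0,0,1.7],[0,0,1],[0,0,0.5],[0,0,0],[0,0,0]],"turn":[-0.009,0,0,0,0,0,0,0,0,0]}'
python3 -c "
from h import *
beads('wrist','w2'); go(502.5,266,83,np.pi)"
```

```text
t: 3.9
eef_pos: [501.3, 269.4, 94.0]
tcp_rot: [3.141, 0.001, -3.138]
ft_force: [0.4, 1.3, 0.2]
opening: 0.501
wrist [396. 102.] 1113 ztop 20.0 centre(top) [419.3 306.4  18.8] mid [419.4 306.9  18.6]
wrist [274. 115.] 1143 ztop 19.9 centre(top) [425.4 246.5  18.8] mid [425.6 246.2  18.7]
wrist [415. 222.] 811 ztop 19.9 centre(top) [481.7 321.4  18.9] mid [482.  321.6  18.9]
wrist [310. 256.] 750 ztop 19.9 centre(top) [502.6 264.1  18.8] mid [503.5 264.3  17.9]
turn 0.0037 then shift cm [-0.12 -0.33  1.11] | now [501.3 269.3  94.1] -3.1379 op 0.502 t 4.0
```

View pics/w2.png

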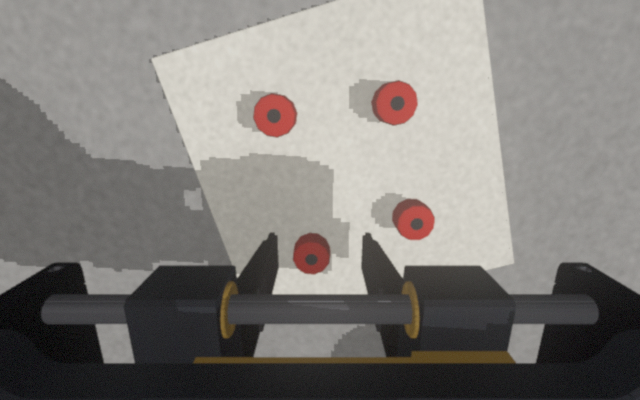

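```bash
python3 -m inch '{"hand":[0.5,0.5,0.5,0.1,0.1,0.1,0.1,0.1,0.1,0.1,0.1],"delta_pos":[[-0.15,-0.5,0.6],[0,0,0.5],[0,0,0],[0,0,0],[0,0,0],[0,0,0],[0,0,0],[0,0,0],[0,0,0],[0,0,-2],[0,0,-4]],"turn":[0.003,0,0,0,0,0,0,0,0,0,0]}'
python3 -c "
from h import *
beads('wrist','w3'); go(485,-37,142,np.pi)"
```

```text
t: 5.05
eef_pos: [501.7, 263.7, 140.7]
tcp_rot: [-3.14, -0.005, -3.141]
ft_force: [1.0, 0.8, -0.0]
opening: 0.222
wrist [389. 103.] 667 ztop 26.4 centre(top) [422.4 308.1  25.3] mid [422.6 308.4  25.4]
wrist [293. 113.] 686 ztop 26.2 centre(top) [428.6 247.5  25.1] mid [428.8 247.4  25.2]
wrist [405. 199.] 481 ztop 27.1 centre(top) [485.4 323.3  26. ] mid [485.7 323.5  26. ]
wrist [319. 265.] 866 ztop 85.3 centre(top) [504.1 264.2  84.3] mid [504.9 264.2  84.1]
turn 0.0008 then shift cm [  1.87 -30.16   0.58] | now [503.7 264.6 147.8] -3.1408 op 0.222 t 5.1
```

View pics/w3.png

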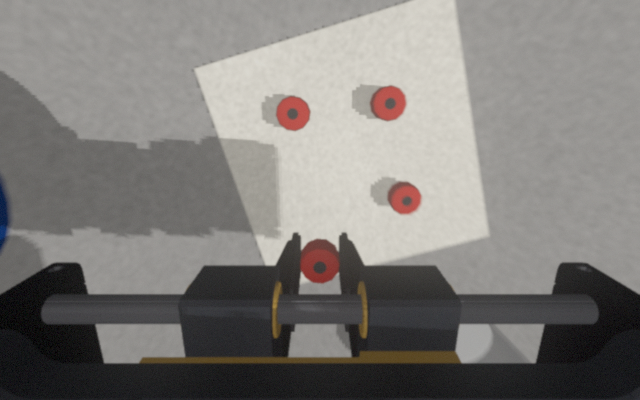

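```bash
python3 -m inch '{"hand":[0.1,0.1,0.1,0.1,0.1,0.1,0.1,0.1,0.1,0.1,0.1,0.1,0.1,0.1],"delta_pos":[[0.7,-2,0],[0.7,-3.6,0],[0.7,-3.6,0],[0.7,-3.6,0],[0,-3.6,0],[0,-3.6,0],[0,-3.6,0],[0,-3.4,0],[0,-2,0],[0,0,1],[0,0,2],[0,0,1.5],[0,0,0],[0,0,0]],"turn":[0,0,0,0,0,0,0,0,0,0,0,0,0,0]}'
python3 -c "
from h import *
pic('wrist','w4'); go(475,-26,102,np.pi)"
```

```text
t: 6.5
eef_pos: [476.1, -25.4, 97.7]
tcp_rot: [-3.141, 0.004, -3.141]
ft_force: [1.5, -3.1, 17.5]
opening: 0.222
turn 0.0011 then shift cm [ 0.09 -0.07 -0.42] | now [475.9 -25.3  97.8] -3.1404 op 0.224 t 6.5
```

View pics/w4.png

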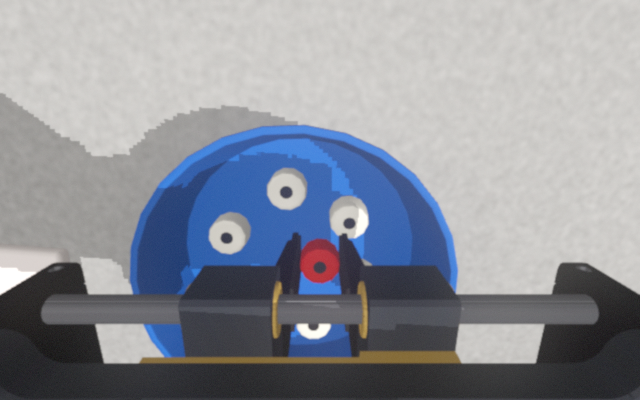

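```bash
python3 -m inch '{"hand":[0.1,0.1,0.38,0.38,0.38,0.38,0.38,0.38,0.5],"delta_pos":[[0,-0.2,-0.8],[0,0,0],[0,0,0],[0,0,0],[0,0,-1],[0,0,-4],[0,0,-3],[0,0,0],[0,0,0]],"turn":[0,0,0,0,0,0,0,0,0]}'
python3 -c "
from h import *
pic('wrist','w5'); go(475,-26,142,np.pi)
beads('top')
go(481,322,88,np.pi)"
```

```text
t: 7.45
eef_pos: [474.7, -27.9, 185.9]
tcp_rot: [-3.141, 0.002, -3.141]
ft_force: [0.2, 0.4, -0.2]
opening: 0.422
turn 0.0005 then shift cm [-0.05  0.19  4.31] | now [474.5 -27.9 185.1] -3.1411 op 0.456 t 7.5
top [ 94. 229.] 344 ztop 167.5 centre(top) [469.9 660.  166.5] mid [474.3 659.9 168.7]
top [216. 228.] 33 ztop 25.6 centre(top) [483.4 322.5  23.9] mid [482.1 321.9  25.2]
top [240. 246.] 33 ztop 26.3 centre(top) [426.9 246.8  23.7] mid [426.1 246.   25. ]
top [220. 248.] 37 ztop 742.3 centre(top) [350.  166.7 742.4] mid [350.  166.3 742.1]
turn 0.0005 then shift cm [-0.66 34.99  9.67] | now [474.4 -27.9 184.7] -3.1411 op 0.474 t 7.5
```

View pics/w5.png

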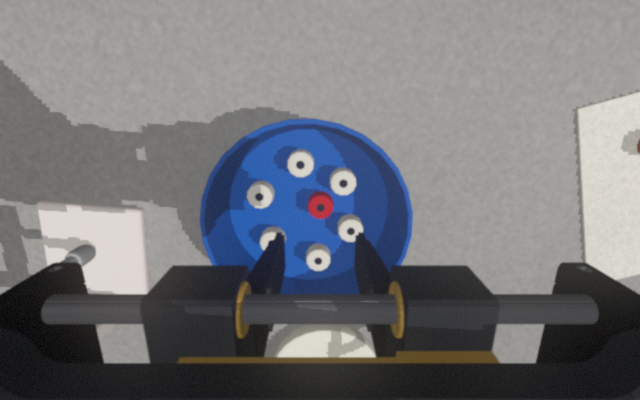

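```bash
python3 -m inch '{"hand":[0.5,0.5,0.5,0.5,0.5,0.5,0.5,0.5,0.5,0.5,0.5,0.5,0.5,0.5,0.5],"delta_pos":[[0,2,0],[0,4,0],[0,4,0],[0,4,0],[0,4,0],[0,4,0],[0,4,0],[0,4,0],[-0.4,4,1],[-0.3,1,2],[0,0,3],[0,0,1.5],[0,0,1],[0,0,0],[0,0,0]],"turn":[0,0,0,0,0,0,0,0,0,0,0,0,0,0,0]}'
python3 -c "
from h import *
beads('wrist','w6'); go(482,321.5,83,np.pi)"
```

```text
t: 9.05
eef_pos: [481.7, 322.0, 100.3]
tcp_rot: [-3.142, -0.0, -3.141]
ft_force: [0.3, -1.1, 0.5]
opening: 0.499
wrist [292. 141.] 999 ztop 20.3 centre(top) [419.1 307.3  19.1] mid [419.5 307.   19. ]
wrist [181. 152.] 1163 ztop 20.1 centre(top) [425.2 247.7  18.9] mid [425.6 246.8  18.2]
wrist [319. 249.] 635 ztop 20.2 centre(top) [481.5 321.7  19.3] mid [481.8 321.9  19.2]
turn 0.0004 then shift cm [-0.02 -0.06  1.78] | now [481.8 322.1 100.8] -3.1412 op 0.501 t 9.1
```

View pics/w6.png

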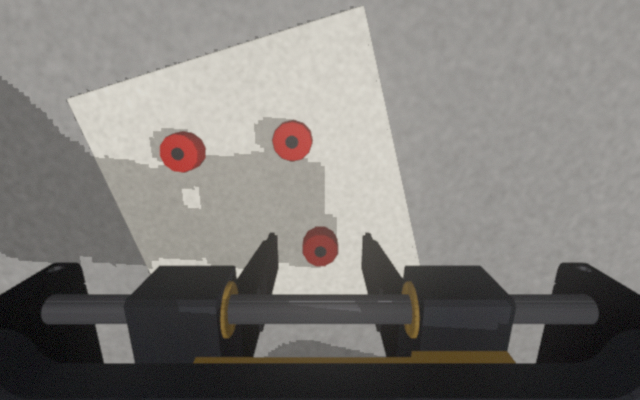

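Centred between the jaws. Next I grasp, lift and carry it to about (475, -49).

```bash
python3 -m inch '{"hand":[0.5,0.5,0.5,0.1,0.1,0.1,0.1,0.1,0.1,0.1,0.1,0.1,0.1],"delta_pos":[[0,0,1],[0,0,0.8],[0,0,0],[0,0,0],[0,0,0],[0,0,0],[0,0,0],[0,0,0],[0,0,0],[0,0,-3],[0,0,-4],[0,0,0],[0,0,0]],"turn":[0,0,0,0,0,0,0,0,0,0,0,0,0]}'
python3 -c "
from h import *
go(475,-49,104,np.pi)"
```

```text
t: 10.4
eef_pos: [481.6, 322.1, 152.9]
tcp_rot: [3.141, 0.002, -3.141]
ft_force: [-0.4, 0.5, 0.6]
opening: 0.218
turn 0.0007 then shift cm [  0.66 -37.11   4.89] | now [481.6 322.1 152.9] -3.1409 op 0.218 t 10.4
```

```bash
python3 -m inch '{"hand":[0.1,0.1,0.1,0.1,0.1,0.1,0.1,0.1,0.1,0.1,0.1,0.1,0.1,0.1,0.1],"delta_pos":[[0.3,-2,0],[0.4,-4,0],[0,-4,0],[0,-4,0],[0,-4,0],[0,-4,0],[0,-4,0],[0,-4,0],[0,-4,0],[0,-3.1,0],[0,0,1.5],[0,0,2],[0,0,1.2],[0,0,0],[0,0,0]],"turn":[0,0,0,0,0,0,0,0,0,0,0,0,0,0,0]}'
python3 -c "
from h import *
pic('wrist','w7');go(475,-49,104,np.pi)"
```

```text
t: 11.9
eef_pos: [474.7, -48.7, 104.9]
tcp_rot: [3.141, -0.001, -3.14]
ft_force: [0.7, -0.7, 0.4]
opening: 0.222
turn 0.0011 then shift cm [-0.01 -0.03  0.14] | now [474.9 -48.7 105.4] -3.1405 op 0.224 t 11.9
```

View pics/w7.png

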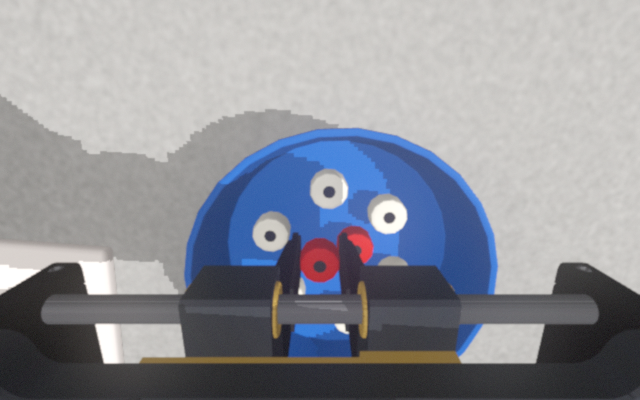

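```bash
python3 -m inch '{"hand":[0.36,0.36,0.36,0.36,0.4,0.45,0.5,0.5],"delta_pos":[[0,0,0],[0,0,0],[0,0,-1],[0,0,-4],[0,0,-3],[0,0,0],[0,0,0],[0,0,0]],"turn":[0,0,0,0,0,0,0,0]}'
python3 -c "
from h import *
pic('wrist','w8')
beads('top')
go(421,307.5,90,np.pi)"
```

```text
t: 12.75
eef_pos: [474.4, -48.8, 184.9]
tcp_rot: [3.141, -0.001, -3.141]
ft_force: [0.4, -0.5, 0.2]
opening: 0.492
top [ 94. 229.] 344 ztop 168.0 centre(top) [470.9 659.1 166.4] mid [474.  659.  168.9]
top [239. 246.] 33 ztop 743.2 centre(top) [354.5 134.3 742.4] mid [354.4 134.5 742.6]
turn 0.0006 then shift cm [ 5.35 35.64  9.45] | now [474.5 -48.9 184.5] -3.141 op 0.498 t 12.8
```

View pics/w8.png

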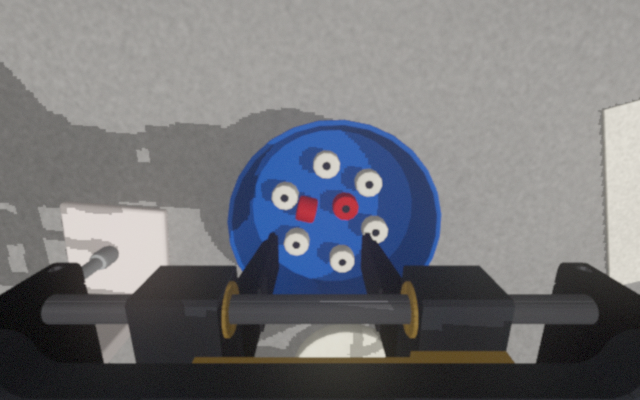

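```bash
python3 -m inch '{"hand":[0.5,0.5,0.5,0.5,0.5,0.5,0.5,0.5,0.5,0.5,0.5,0.5,0.5,0.5,0.5],"delta_pos":[[0.6,2,0],[0.6,4,0],[0.6,4,0],[0.6,4,0],[0.6,4,0],[0.6,4,0],[0.6,4,0],[0.6,4,0.5],[0.55,4,1],[0,1.64,2],[0,0,3],[0,0,1.5],[0,0,0.5],[0,0,0],[0,0,0]],"turn":[0,0,0,0,0,0,0,0,0,0,0,0,0,0,0]}'
python3 -c "
from h import *
beads('wrist','w9'); go(421,307.5,83,np.pi)"
```

```text
t: 14.35
eef_pos: [421.3, 307.4, 100.6]
tcp_rot: [3.141, 0.0, -3.141]
ft_force: [0.3, -0.6, -0.6]
opening: 0.504
wrist [318. 245.] 629 ztop 20.0 centre(top) [418.4 306.4  19. ] mid [419.2 306.4  18.8]
wrist [217. 250.] 820 ztop 20.0 centre(top) [422.8 247.3  18.7] mid [423.4 246.8  18. ]
turn 0.0003 then shift cm [0.04 0.   1.79] | now [421.4 307.5 100.9] -3.1412 op 0.5 t 14.4
```

View pics/w9.png

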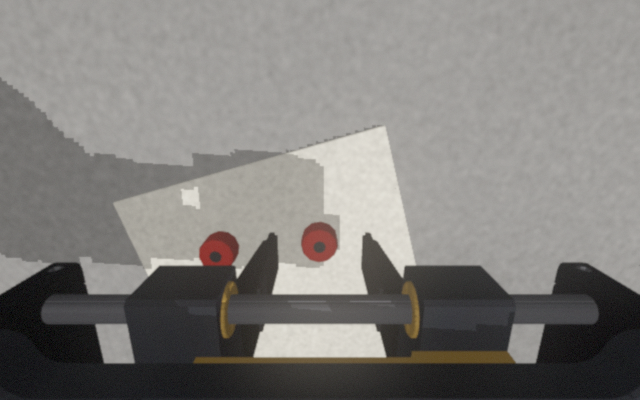

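```bash
python3 -m inch '{"hand":[0.5,0.5,0.5,0.1,0.1,0.1,0.1,0.1,0.1,0.1,0.1,0.1,0.1],"delta_pos":[[0.1,-0.1,1],[0,0,0.8],[0,0,0],[0,0,0],[0,0,0],[0,0,0],[0,0,0],[0,0,0],[0,0,0],[0,0,-3],[0,0,-4],[0,0,0],[0,0,0]],"turn":[0,0,0,0,0,0,0,0,0,0,0,0,0]}'
python3 -c "
from h import *
go(490,-38,106,np.pi)"
```

```text
t: 15.7
eef_pos: [420.1, 306.5, 152.8]
tcp_rot: [3.141, 0.002, -3.141]
ft_force: [0.1, -0.3, 0.1]
opening: 0.225
turn 0.0007 then shift cm [ -6.99 -34.45   4.68] | now [420.1 306.5 152.8] -3.1409 op 0.225 t 15.7
```

```bash
python3 -m inch '{"hand":[0.1,0.1,0.1,0.1,0.1,0.1,0.1,0.1,0.1,0.1,0.1,0.1,0.1,0.1,0.1],"delta_pos":[[0,-2,0],[0,-4,0],[0,-4,0],[-1,-4,0],[-1,-4,0],[-1,-4,0],[-1,-4,0],[-1,-4,0],[-1,-3,0],[-1,-1.4,0],[0,0,1.5],[0,0,2],[0,0,1],[0,0,0],[0,0,0]],"turn":[0,0,0,0,0,0,0,0,0,0,0,0,0,0,0]}'
python3 -c "
from h import *
pic('wrist','w10');go(490,-38,106,np.pi)"
```

```text
t: 17.2
eef_pos: [490.3, -37.1, 107.2]
tcp_rot: [3.141, -0.001, -3.14]
ft_force: [-0.7, 0.0, -0.3]
opening: 0.224
turn 0.0011 then shift cm [ 0.05 -0.08  0.16] | now [490.5 -37.2 107.6] -3.1405 op 0.219 t 17.2
```

View pics/w10.png

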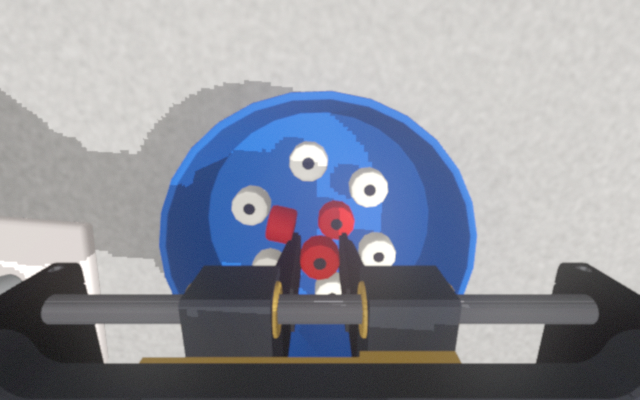

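```bash
python3 -m inch '{"hand":[0.36,0.36,0.36,0.36,0.4,0.45,0.5,0.5],"delta_pos":[[0,0,0],[0,0,0],[0,0,-1],[0,0,-4],[0,0,-3],[0,0,0],[0,0,0],[0,0,0]],"turn":[0,0,0,0,0,0,0,0]}'
python3 -c "
from h import *
pic('wrist','w11')
beads('scene')
go(424,247.5,90,np.pi)"
```

```text
t: 18.05
eef_pos: [489.9, -37.5, 186.9]
tcp_rot: [3.141, -0.001, -3.141]
ft_force: [-1.0, -0.4, 0.0]
opening: 0.491
scene [320. 208.] 86 ztop 28.5 centre(top) [484.8 -49.3  27. ] mid [485.2 -44.4  26.9]
scene [408. 251.] 56 ztop 22.5 centre(top) [427.3 245.5  19.7] mid [428.7 245.6  20.4]
scene [555. 328.] 653 ztop 164.4 centre(top) [471.4 658.5 163.2] mid [475.3 658.8 164.3]
turn 0.0006 then shift cm [ 6.6  28.5   9.65] | now [490.  -37.5 186.5] -3.141 op 0.499 t 18.1
```

View pics/w11.png

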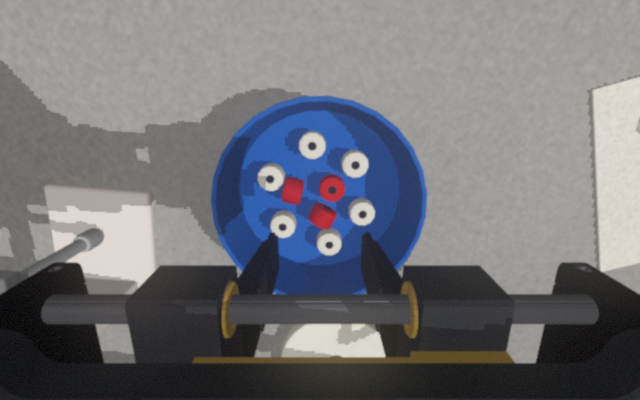

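```bash
python3 -m inch '{"hand":[0.5,0.5,0.5,0.5,0.5,0.5,0.5,0.5,0.5,0.5,0.5,0.5,0.5,0.5,0.5],"delta_pos":[[0.8,2,0],[0.8,3.5,0],[0.8,3.5,0],[0.8,3.5,0],[0.8,3.5,0],[0.8,3.5,0],[0.8,3.5,0],[0.7,3,0.5],[0,2.5,1],[0,0,2],[0,0,3],[0,0,1.6],[0,0,0.5],[0,0,0],[0,0,0]],"turn":[0,0,0,0,0,0,0,0,0,0,0,0,0,0,0]}'
python3 -c "
from h import *
beads('wrist','w12'); go(424,247,83,np.pi)"
```

```text
t: 19.65
eef_pos: [427.3, 247.5, 101.6]
tcp_rot: [3.141, 0.0, -3.141]
ft_force: [-0.1, 0.1, 0.3]
opening: 0.499
wrist [316. 244.] 603 ztop 20.2 centre(top) [424.6 245.5  19. ] mid [425.1 245.5  19.1]
turn 0.0005 then shift cm [ 0.34 -0.05  1.89] | now [427.4 247.5 101.9] -3.1411 op 0.501 t 19.7
```

View pics/w12.png

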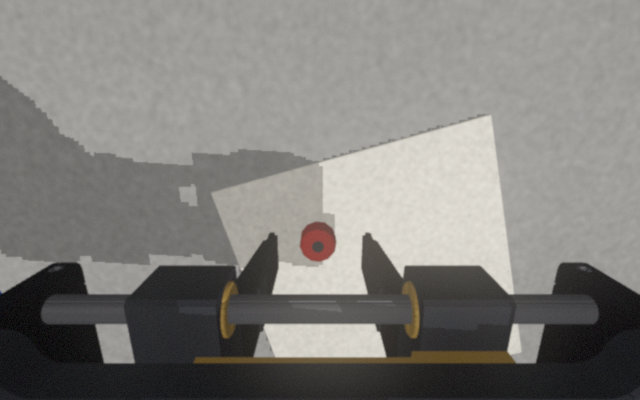

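```bash
python3 -m inch '{"hand":[0.5,0.5,0.5,0.1,0.1,0.1,0.1,0.1,0.1,0.1,0.1,0.1,0.1],"delta_pos":[[0.2,-0.2,1],[0,0,0.8],[0,0,0],[0,0,0],[0,0,0],[0,0,0],[0,0,0],[0,0,0],[0,0,0],[0,0,-3],[0,0,-4],[0,0,0],[0,0,0]],"turn":[0,0,0,0,0,0,0,0,0,0,0,0,0]}'
python3 -c "
from h import *
go(457,-65,106,np.pi)"
```

```text
t: 21.0
eef_pos: [425.2, 245.5, 153.8]
tcp_rot: [3.141, 0.002, -3.141]
ft_force: [-0.7, 0.0, -0.8]
opening: 0.223
turn 0.0006 then shift cm [ -3.18 -31.05   4.78] | now [425.2 245.5 153.8] -3.1409 op 0.223 t 21.0
```

```bash
python3 -m inch '{"hand":[0.1,0.1,0.1,0.1,0.1,0.1,0.1,0.1,0.1,0.1,0.1,0.1,0.1,0.1],"delta_pos":[[0,-2,0],[0,-4,0],[0,-4,0],[-1,-4,0],[-1,-4,0],[-1.2,-4,0],[0,-4,0],[0,-3,0],[0,-2,0],[0,0,1.5],[0,0,2],[0,0,1.1],[0,0,0],[0,0,0]],"turn":[0,0,0,0,0,0,0,0,0,0,0,0,0,0]}'
python3 -c "
from h import *
pic('wrist','w13');go(457,-65,106,np.pi)"
```

```text
t: 22.4
eef_pos: [457.2, -64.3, 107.0]
tcp_rot: [3.141, -0.001, -3.141]
ft_force: [0.5, -0.4, 0.2]
opening: 0.222
turn 0.001 then shift cm [ 0.04 -0.06  0.14] | now [457.4 -64.4 107.4] -3.1406 op 0.221 t 22.4
```

View pics/w13.png

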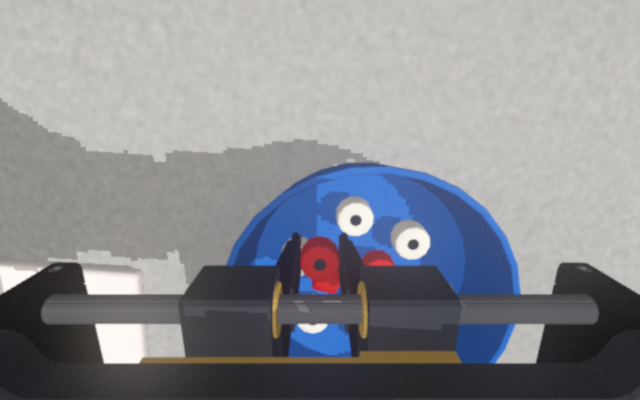

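```bash
python3 -m inch '{"hand":[0.36,0.36,0.36,0.36,0.4,0.5,0.5,0.5,0.5],"delta_pos":[[0,0,0],[0,0,0],[0,0,-1],[0,0,-4],[0,0,-3],[0.5,0,-4],[0.5,0,-4],[0.5,0,-2],[0,0,0]],"turn":[0,0,0,0,0,0,0,0,0]}'
python3 -c "
from h import *
pic('wrist','w14')
beads('scene')
go(480,-228,300,np.pi)"
```

```text
t: 23.35
eef_pos: [442.2, -64.6, 290.6]
tcp_rot: [-3.14, 0.006, -3.141]
ft_force: [-0.1, -0.0, -0.3]
opening: 0.501
scene [323. 200.] 30 ztop 27.5 centre(top) [446.8 -65.7  25.3] mid [445.9 -64.4  25.1]
scene [319. 208.] 87 ztop 27.1 centre(top) [483.3 -49.1  24.7] mid [485.7 -45.6  26.1]
scene [555. 328.] 645 ztop 164.2 centre(top) [471.8 658.7 163. ] mid [475.4 658.8 163.8]
turn 0.0006 then shift cm [ -3.8  -16.35  -1.25] | now [442.  -64.5 287.5] -3.141 op 0.5 t 23.4
```

View pics/w14.png

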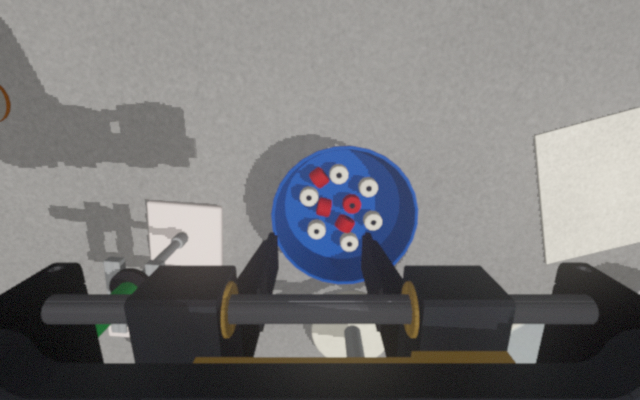

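```bash
python3 -m inch '{"hand":[0.5,0.5,0.5,0.5,0.5,0.5,0.5,0.5],"delta_pos":[[0,-2,-0.5],[0,-3,-0.5],[0,-4,0],[0,-4,0],[0,-3.3,0],[0,0,0],[0,0,0],[0,0,0]],"turn":[0,0,0,0,0,0,0,0]}'
python3 - <<'E'
from h import *
for cam in ['wrist','top','scene']:
    im,d=pic(cam,'st_'+cam); k=viewer.get_calibration(cam); P=cloud(k,d)
    hsv=cv2.cvtColor(im,cv2.COLOR_BGR2HSV).astype(int); H,S,V=hsv[...,0],hsv[...,1],hsv[...,2]
    X,Y,Z=P[...,0],P[...,1],P[...,2]
    m=(H>50)&(H<85)&(S>90)&(X>480)&(X<570)&(Y>-270)&(Y<-190)&(Z>120)&(Z<215)
    q=P[m]; print(cam,len(q))
    if len(q)<5: continue
    t=q[q[:,2]>195]; print(' top',t.mean(0).round(1),t.min(0).round(),t.max(0).round(), 'all',q.min(0).round(),q.max(0).round())
    for lo in range(125,200,15):
        s=q[(q[:,2]>lo)&(q[:,2]<lo+15)]; 
        if len(s): print(lo,len(s),s.mean(0).round(1),(s.min(0)/2+s.max(0)/2).round(1))
    m=(X>480)&(X<620)&(Y>-290)&(Y<-150)&(Z>6)&(Z<14)&(V>110); q=P[m]; print('foot',cv2.minAreaRect(q[:,:2].astype(np.float32)),len(q))
go(480,-228,300,np.pi)
E
```

```text
t: 24.25
eef_pos: [442.2, -226.7, 296.4]
tcp_rot: [3.14, -0.001, -3.141]
ft_force: [0.2, 0.2, 0.1]
opening: 0.498
wrist 531
 top [ 516.1 -231.7  199.4] [ 509. -240.  195.] [ 527. -223.  202.] all [ 509. -240.  144.] [ 527. -223.  202.]
140 1 [ 512.9 -224.4  144.3] [ 512.9 -224.4  144.3]
185 332 [ 514.5 -231.8  197.6] [ 517.6 -231.8  194.5]
foot ((532.8458251953125, -232.99395751953125), (90.0199203491211, 109.06462860107422), 85.39881134033203) 3937
top 0
scene 117
 top [ 521.2 -230.4  198.3] [ 512. -241.  195.] [ 531. -223.  204.] all [ 512. -241.  131.] [ 531. -222.  204.]
125 13 [ 521.6 -228.3  135.7] [ 520.6 -230.7  135.3]
140 21 [ 522.6 -227.9  147.4] [ 521.7 -228.1  146.6]
155 23 [ 522.8 -228.   162.5] [ 521.9 -228.9  162.2]
170 23 [ 522.9 -227.3  177.2] [ 521.4 -228.   177.5]
185 31 [ 521.7 -229.2  194.4] [ 521.3 -232.3  193.3]
foot ((544.9801025390625, -213.48553466796875), (132.58065795898438, 126.97090911865234), 84.9450454711914) 417
turn 0.0019 then shift cm [-3.75 -0.14 -0.29] | now [ 442.5 -226.6  297.1] -3.1397 op 0.502 t 24.4
```

View pics/st_wrist.png

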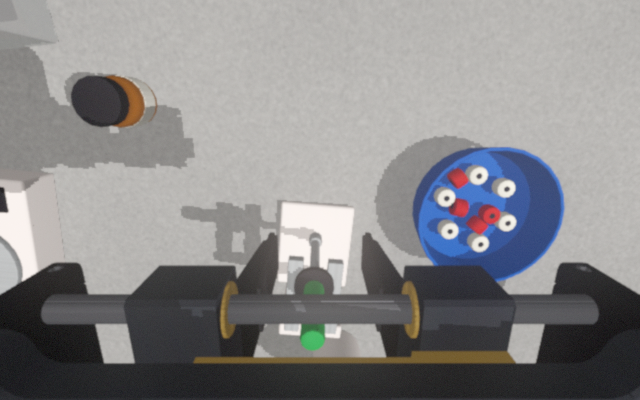

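```bash
python3 -m inch '{"hand":[0.5,0.5,0.5,0.5,0.5,0.5,0.5,0.5,0.5,0.5],"delta_pos":[[-1.7,-0.1,0],[-3,-0.2,0],[-3,-0.2,0],[0,0,0],[0,0,1.5],[0,0,2],[0,0,0],[0,0,0],[0,0,0],[0,0,0]],"turn":[0,0,0,0,0,0,0,0,0,0]}'
python3 - <<'E'
from h import *
pic('wrist','st2');pic('scene','st2s')
go(519.5,-231.5,216,np.pi)
E
```

```text
t: 25.4
eef_pos: [519.5, -232.5, 263.2]
tcp_rot: [-3.141, 0.001, -3.141]
ft_force: [0.2, 0.4, 0.5]
opening: 0.498
turn 0.0006 then shift cm [-0.01  0.1   4.69] | now [ 519.4 -232.5  262.9] -3.141 op 0.499 t 25.5
```

View pics/st2.png

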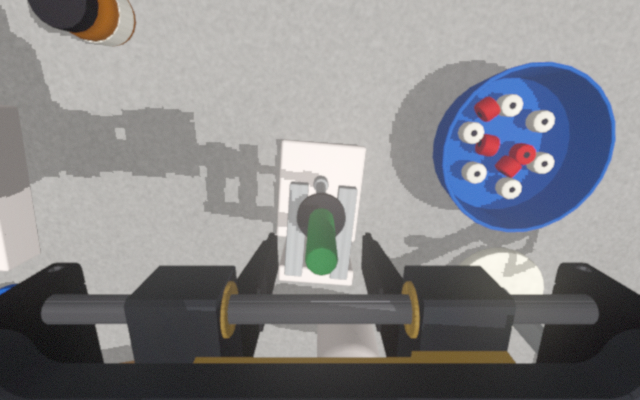

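View pics/st2s.png

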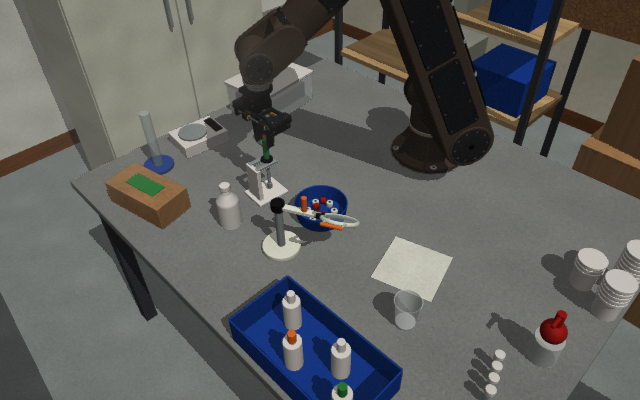

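```bash
python3 -m inch '{"hand":[0.5,0.5,0.5,0.5,0.5,0.1,0.1,0.1,0.1,0.1,0.1,0.1,0.1],"delta_pos":[[0,0,1.5],[0,0,2],[0,0,1.2],[0,0,0],[0,0,0],[0,0,0],[0,0,0],[0,0,0],[0,0,0],[0,0,0],[0,0,0],[0,0,0],[0,0,0]],"turn":[0,0,0,0,0,0,0,0,0,0,0,0,0]}'
python3 - <<'E'
from h import *
pic('wrist','st3')
print(env.state()['ft_force'])
go(519.5,-231.5,216,np.pi)
E
```

```text
t: 26.8
eef_pos: [519.4, -232.5, 215.4]
tcp_rot: [-3.142, 0.0, -3.141]
ft_force: [-1.5, 0.0, 4.6]
opening: 0.186
[-1.24330304  0.26384398  3.89473148]
turn 0.0006 then shift cm [-0.01  0.1  -0.06] | now [ 519.4 -232.5  215.4] -3.141 op 0.184 t 26.9
```

View pics/st3.png

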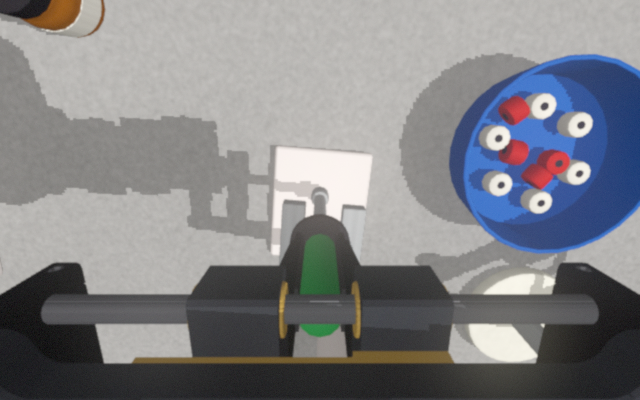

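```bash
python3 -m inch '{"hand":[0.1,0.1,0.1,0.1,0.1,0.1,0.1,0.1,0.1,0.1,0.1,0.1,0.1],"delta_pos":[[0,0,-0.5],[0,0,-0.5],[0,0,0],[1,0.1,0],[1.5,0.1,0],[1.5,0.1,0],[1.5,0.1,0],[1.5,0.1,0],[0,0,0],[0,0,-2],[0,0,-2],[0,0,-2],[0,0,0]],"turn":[0,0,0,0,0,0,0,0,0,0,0,0,0]}'
python3 - <<'E'
from h import *
pic('wrist','st4')
print(env.state()['ft_force'])
go(530,-37,290,np.pi)
im,d=pic('scene','st4s'); cv2.imwrite('pics/st4c.png',cv2.resize(im[80:260,180:420],None,fx=3,fy=3))
E
```

```text
t: 28.15
eef_pos: [450.1, -227.9, 287.2]
tcp_rot: [-3.139, 0.003, -3.141]
ft_force: [0.4, 0.4, -0.8]
opening: 0.185
[ 0.35763247  0.09426387 -0.72742703]
turn 0.0007 then shift cm [-8.03 19.07 -0.43] | now [ 449.7 -227.7  285.7] -3.1409 op 0.187 t 28.2
```

View pics/st4.png

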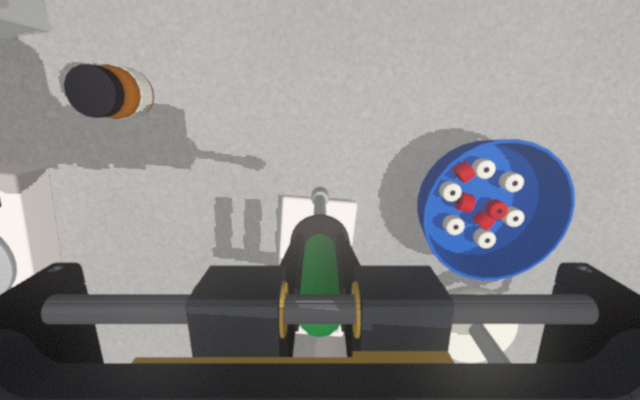

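View pics/st4c.png

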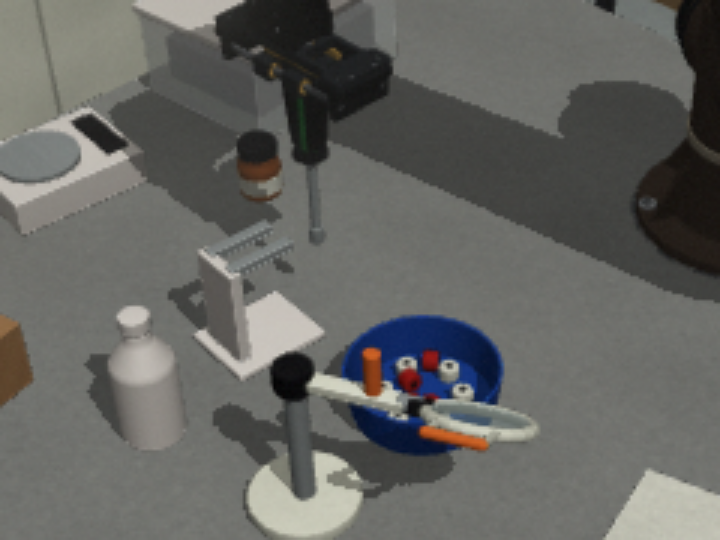

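```bash
cat >> h.py <<'E'
def inbowl(cam,name=None,c=(485,-37)):
    im,d=pic(cam,name or 'tmp'); k=viewer.get_calibration(cam); P=cloud(k,d)
    hsv=cv2.cvtColor(im,cv2.COLOR_BGR2HSV).astype(int); H,S,V=hsv[...,0],hsv[...,1],hsv[...,2]
    R=np.hypot(P[...,0]-c[0],P[...,1]-c[1]); ok=(R<70)&(P[...,2]>11)&(P[...,2]<48)
    for n,m in [('red',((H<6)|(H>172))&(S>130)&(V>50)),('white',(S<90)&(V>100))]:
        m=(m&ok).astype(np.uint8); m=cv2.morphologyEx(m,cv2.MORPH_CLOSE,np.ones((5,5))) if cam=='wrist' else m
        nn,lab,st,ce=cv2.connectedComponentsWithStats(m)
        for i in range(1,nn):
            if st[i,4]>12:
                Q=P[(lab==i)&ok]; zm=np.percentile(Q[:,2],95); t=Q[Q[:,2]>zm-6].mean(0)
                print(cam,n,ce[i].round(),st[i,4],t.round(),'r',round(np.hypot(t[0]-c[0],t[1]-c[1])),'ang',round(np.degrees(np.arctan2(t[1]-c[1],t[0]-c[0]))))
E
python3 -c "
from h import *
inbowl('wrist')
inbowl('top')
go(537,-40,290)"
```

```text
wrist red [464. 173.] 245 [442. -68.  25.] r 53 ang -144
wrist red [466. 204.] 227 [478. -62.  24.] r 26 ang -107
wrist red [491. 216.] 532 [494. -31.  23.] r 11 ang 33
wrist white [484. 170.] 341 [439. -45.  20.] r 47 ang -170
wrist white [512. 183.] 350 [454. -11.  20.] r 40 ang 139
wrist white [451. 193.] 357 [466. -79.  20.] r 46 ang -115
wrist white [513. 219.] 300 [497.  -2.  20.] r 37 ang 72
wrist white [453. 227.] 304 [507. -70.  20.] r 40 ang -57
wrist white [485. 240.] 304 [524. -31.  20.] r 39 ang 9
top red [327. 224.] 65 [501. -30.  26.] r 17 ang 23
top red [337. 229.] 29 [482. -58.  28.] r 21 ang -99
top red [339. 241.] 30 [445. -64.  27.] r 49 ang -146
top white [328. 215.] 37 [527. -28.  25.] r 43 ang 12
top white [340. 220.] 37 [511. -67.  23.] r 40 ang -49
top white [318. 223.] 34 [500.   2.  26.] r 41 ang 69
top white [343. 233.] 39 [468. -76.  25.] r 42 ang -113
top white [321. 237.] 39 [458.  -8.  23.] r 40 ang 133
top white [332. 242.] 36 [443. -43.  23.] r 42 ang -172
turn -0.0 then shift cm [-8.79 18.73 -0.58] | now [ 449.2 -227.4  284.2] -3.141 op 0.189 t 28.4
```

```bash
python3 -m inch '{"hand":[0.1,0.1,0.1,0.1,0.1,0.1,0.1,0.1,0.1,0.1,0.1],"delta_pos":[[0,2,0],[0,3,0],[0,3,0],[-1,3,0],[-1.5,3,0],[-1.5,2,0],[-1.5,1.4,0],[-1.5,0,0],[-1.1,0,0],[0,0,0],[0,0,0]],"turn":[0,0,0,0,0,0,0,0,0,0,0]}'
python3 - <<'E'
from h import *
im,d=pic('scene','s5s'); cv2.imwrite('pics/s5c.png',cv2.resize(im[100:260,220:420],None,fx=4,fy=4))
im,d=pic('top','s5t'); cv2.imwrite('pics/s5tc.png',cv2.resize(im[160:280,240:420],None,fx=4,fy=4))
pic('wrist','s5w')
go(530,-53,208,np.pi)
E
```

```text
t: 29.45
eef_pos: [529.8, -53.8, 284.6]
tcp_rot: [3.141, -0.001, -3.141]
ft_force: [-0.7, -0.4, -0.9]
opening: 0.181
turn 0.0 then shift cm [-0.03  0.07  7.72] | now [529.7 -53.7 285.2] -3.1416 op 0.18 t 29.6
```

View pics/s5c.png

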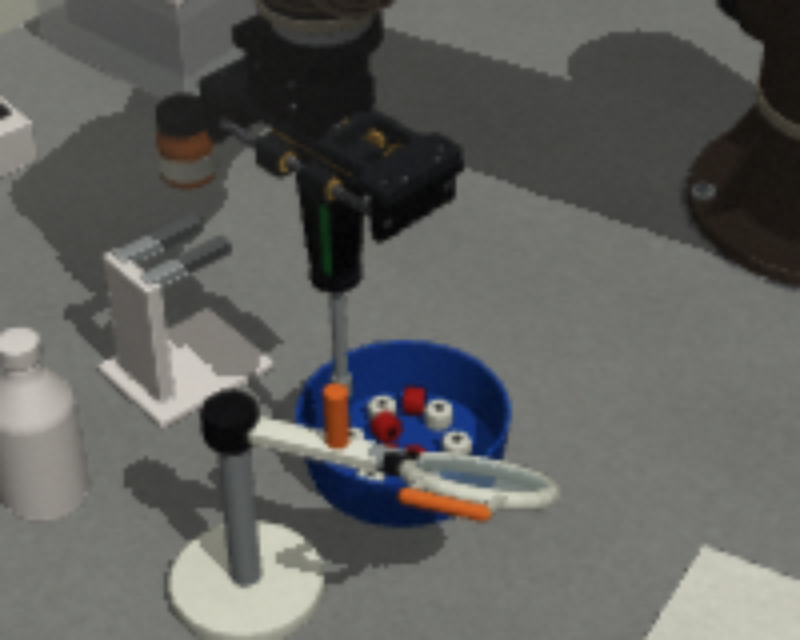

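View pics/s5w.png

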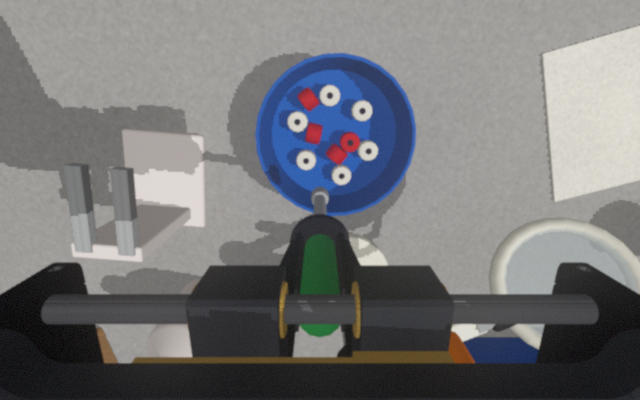

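```bash
python3 -m inch '{"hand":[0.1,0.1,0.1,0.1,0.1,0.1,0.1],"delta_pos":[[0,0,2],[0,0,2],[0,0,1.5],[0,0,0.6],[0,0,0.5],[0,0,0],[0,0,0]],"turn":[0,0,0,0,0,0,0]}'
python3 - <<'E'
from h import *
pic('wrist','s6w')
go(530,-53,207.5,np.pi)
E
```

```text
t: 30.3
eef_pos: [530.4, -53.6, 219.8]
tcp_rot: [-3.141, 0.001, -3.141]
ft_force: [0.2, -0.7, -1.2]
opening: 0.185
turn 0.0006 then shift cm [0.04 0.06 1.23] | now [530.4 -53.6 219.8] -3.141 op 0.187 t 30.4
```

View pics/s6w.png

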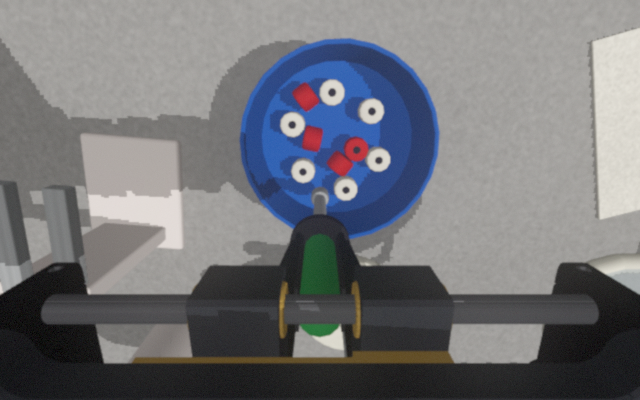

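```bash
python3 -m inch '{"hand":[0.1,0.1,0.1,0.1,0.1],"delta_pos":[[-0.1,0,0.4],[0,0,0.4],[0,0,0.4],[0,0,0],[0,0,0]],"turn":[0,0,0,0,0]}'
python3 - <<'E'
from h import *
pic('wrist','s7w'); c=(484.8,-37.2)
go(530,-53,207.5,np.pi)
import math
p=np.array(env.state()['eef_pos'])[:2]-c; a0=math.degrees(math.atan2(p[1],p[0])); print('ang',a0,'r',np.hypot(*p))
# planned path: r=44, 12deg rows from -18
R=44; a=-18; pos=p.copy(); rows=[]
for i in range(1,63):
    t=math.radians(-18+12*i); q=R*np.array([math.cos(t),math.sin(t)]); d=q-pos; 
    dr=[round(-d[0]/10,2),round(d[1]/10,2)]; pos=pos+np.array([-dr[0],dr[1]])*10; rows.append(dr)
print(rows[:31]);print(rows[31:33])
E
```

```text
t: 30.85
eef_pos: [531.3, -53.5, 207.1]
tcp_rot: [3.141, -0.0, -3.141]
ft_force: [-0.2, 0.3, -0.9]
opening: 0.187
turn 0.0006 then shift cm [ 0.13  0.05 -0.03] | now [531.3 -53.5 207.2] -3.141 op 0.184 t 30.9
ang -19.322731697177105 r 49.28687582324907
[[np.float64(0.28), np.float64(1.17)], [np.float64(-0.0), np.float64(0.92)], [np.float64(0.19), np.float64(0.9)], [np.float64(0.37), np.float64(0.84)], [np.float64(0.54), np.float64(0.75)], [np.float64(0.68), np.float64(0.61)], [np.float64(0.8), np.float64(0.46)], [np.float64(0.88), np.float64(0.28)], [np.float64(0.91), np.float64(0.1)], [np.float64(0.92), np.float64(-0.1)], [np.float64(0.87), np.float64(-0.28)], [np.float64(0.8), np.float64(-0.46)], [np.float64(0.68), np.float64(-0.61)], [np.float64(0.54), np.float64(-0.75)], [np.float64(0.38), np.float64(-0.84)], [np.float64(0.19), np.float64(-0.9)], [np.float64(-0.0), np.float64(-0.92)], [np.float64(-0.19), np.float64(-0.9)], [np.float64(-0.38), np.float64(-0.84)], [np.float64(-0.54), np.float64(-0.74)], [np.float64(-0.68), np.float64(-0.62)], [np.float64(-0.8), np.float64(-0.46)], [np.float64(-0.87), np.float64(-0.28)], [np.float64(-0.92), np.float64(-0.1)], [np.float64(-0.91), np.float64(0.1)], [np.float64(-0.88), np.float64(0.28)], [np.float64(-0.8), np.float64(0.46)], [np.float64(-0.68), np.float64(0.62)], [np.float64(-0.54), np.float64(0.74)], [np.float64(-0.37), np.float64(0.84)], [np.float64(-0.19), np.float64(0.9)]]
[[np.float64(-0.0), np.float64(0.92)], [np.float64(0.19), np.float64(0.9)]]
```

View pics/s7w.png

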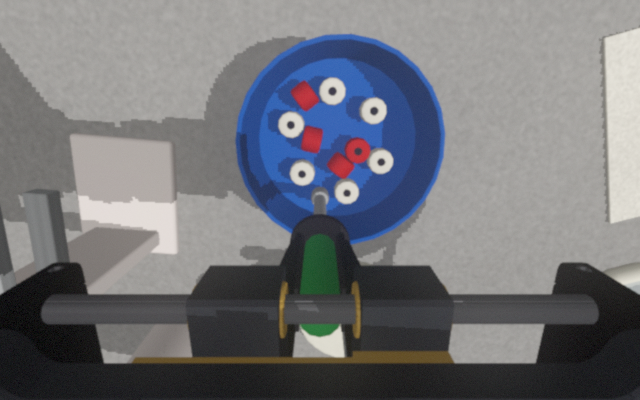

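```bash
python3 -m inch '{"hand":[0.1,0.1,0.1,0.1,0.1,0.1,0.1,0.1,0.1,0.1,0.1,0.1,0.1,0.1,0.1],"delta_pos":[[0.28,1.17,0],[0,0.92,0],[0.19,0.9,0],[0.37,0.84,0],[0.54,0.75,0],[0.68,0.61,0],[0.8,0.46,0],[0.88,0.28,0],[0.91,0.1,0],[0.92,-0.1,0],[0.87,-0.28,0],[0.8,-0.46,0],[0.68,-0.61,0],[0.54,-0.75,0],[0.38,-0.84,0]],"turn":[0,0,0,0,0,0,0,0,0,0,0,0,0,0,0]}'
python3 - <<'E'
from h import *
pic('wrist','s8w'); c=(484.8,-37.2)
go(530,-53,207.5,np.pi)
import math
p=np.array(env.state()['eef_pos'])[:2]-c; a0=math.degrees(math.atan2(p[1],p[0])); print('ang',a0,'r',np.hypot(*p))
E
```

```text
t: 32.4
eef_pos: [441.6, -24.1, 206.9]
tcp_rot: [3.141, -0.002, -3.141]
ft_force: [-0.1, -0.4, -0.9]
opening: 0.186
turn 0.0001 then shift cm [-8.85 -2.81 -0.06] | now [441.5 -24.9 206.9] -3.1415 op 0.187 t 32.5
ang 164.09082987192627 r 45.016154177760974
```

View pics/s8w.png

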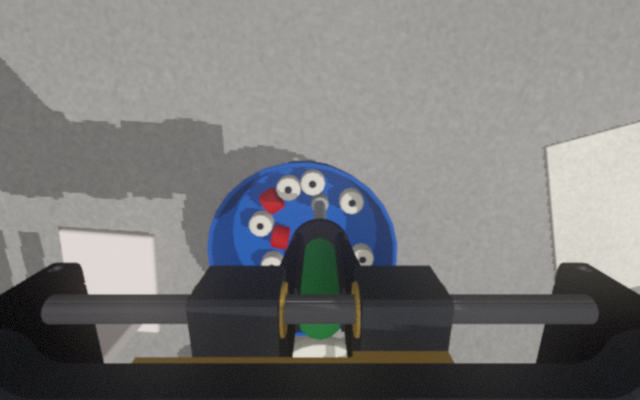

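```bash
python3 -m inch '{"hand":[0.1,0.1,0.1,0.1,0.1,0.1,0.1,0.1,0.1,0.1,0.1,0.1,0.1,0.1,0.1],"delta_pos":[[0.19,-0.9,0],[0,-0.92,0],[-0.19,-0.9,0],[-0.38,-0.84,0],[-0.54,-0.74,0],[-0.68,-0.62,0],[-0.8,-0.46,0],[-0.87,-0.28,0],[-0.92,-0.1,0],[-0.91,0.1,0],[-0.88,0.28,0],[-0.8,0.46,0],[-0.68,0.62,0],[-0.54,0.74,0],[-0.37,0.84,0]],"turn":[0,0,0,0,0,0,0,0,0,0,0,0,0,0,0]}'
python3 - <<'E'
from h import *
pic('wrist','s9w'); c=(484.8,-37.2)
go(530,-53,207.5,np.pi)
import math
p=np.array(env.state()['eef_pos'])[:2]-c; a0=math.degrees(math.atan2(p[1],p[0])); print('ang',a0,'r',np.hypot(*p))
E
```

```text
t: 33.95
eef_pos: [527.1, -50.2, 207.2]
tcp_rot: [-3.142, 0.0, -3.141]
ft_force: [0.1, 0.2, -1.0]
opening: 0.184
turn 0.0011 then shift cm [-0.27 -0.37 -0.03] | now [527.3 -49.3 207.2] -3.1405 op 0.183 t 34.0
ang -15.854587765980561 r 44.129149515197035
```

View pics/s9w.png

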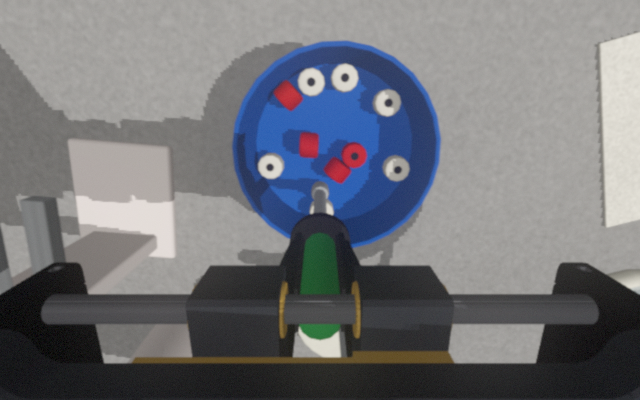

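Run:
```python
import math,numpy as np
pos=44*np.array([math.cos(math.radians(-18)),math.sin(math.radians(-18))]); rows=[]
for i in range(1,33):
    t=math.radians(-18+12*i); R=44-4*min(i/4,1); q=R*np.array([math.cos(t),math.sin(t)]); d=q-pos
    dr=[float(round(-d[0]/10,2))+0,float(round(d[1]/10,2))]; pos=pos+np.array([-dr[0],dr[1]])*10; rows.append(dr+[0])
print(rows[:15]);print(rows[15:])
```

```text
[[-0.09, 0.91, 0], [0.1, 0.89, 0], [0.28, 0.83, 0], [0.43, 0.73, 0], [0.49, 0.68, 0], [0.62, 0.56, 0], [0.73, 0.41, 0], [0.79, 0.26, 0], [0.83, 0.09, 0], [0.84, -0.09, 0], [0.79, -0.26, 0], [0.73, -0.41, 0], [0.62, -0.56, 0], [0.49, -0.68, 0], [0.34, -0.76, 0]]
[[0.17, -0.82, 0], [0.0, -0.84, 0], [-0.17, -0.82, 0], [-0.34, -0.76, 0], [-0.49, -0.68, 0], [-0.62, -0.56, 0], [-0.73, -0.41, 0], [-0.79, -0.26, 0], [-0.84, -0.09, 0], [-0.83, 0.09, 0], [-0.79, 0.26, 0], [-0.73, 0.41, 0], [-0.62, 0.56, 0], [-0.49, 0.68, 0], [-0.34, 0.76, 0], [-0.17, 0.82, 0], [0.0, 0.84, 0]]
```

```bash
python3 -m inch '{"hand":[0.1,0.1,0.1,0.1,0.1,0.1,0.1,0.1,0.1,0.1,0.1,0.1,0.1,0.1,0.1],"delta_pos":[[-0.09,0.91,0],[0.1,0.89,0],[0.28,0.83,0],[0.43,0.73,0],[0.49,0.68,0],[0.62,0.56,0],[0.73,0.41,0],[0.79,0.26,0],[0.83,0.09,0],[0.84,-0.09,0],[0.79,-0.26,0],[0.73,-0.41,0],[0.62,-0.56,0],[0.49,-0.68,0],[0.34,-0.76,0]],"turn":[0,0,0,0,0,0,0,0,0,0,0,0,0,0,0]}'
python3 - <<'E'
from h import *
pic('wrist','s10w')
E
```

```text
t: 35.5
eef_pos: [445.7, -25.4, 207.1]
tcp_rot: [3.141, -0.002, -3.141]
ft_force: [1.2, 0.5, -0.6]
opening: 0.188
```

View pics/s10w.png

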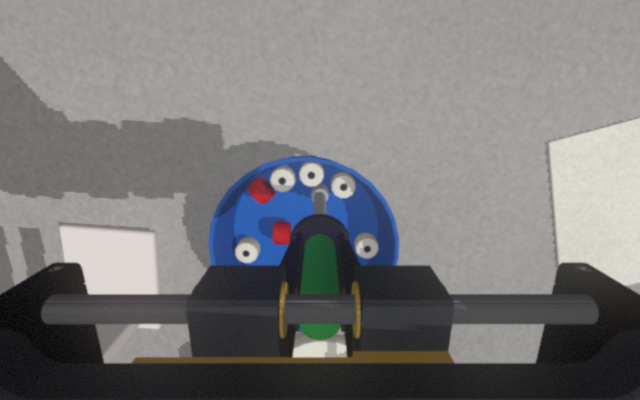

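```bash
python3 -m inch '{"hand":[0.1,0.1,0.1,0.1,0.1,0.1,0.1,0.1,0.1,0.1,0.1,0.1,0.1,0.1,0.1,0.1,0.1,0.1,0.1],"delta_pos":[[0.17,-0.82,0],[0,-0.84,0],[-0.17,-0.82,0],[-0.34,-0.76,0],[-0.49,-0.68,0],[-0.62,-0.56,0],[-0.73,-0.41,0],[-0.79,-0.26,0],[-0.84,-0.09,0],[-0.83,0.09,0],[-0.79,0.26,0],[-0.73,0.41,0],[-0.62,0.56,0],[-0.49,0.68,0],[-0.34,0.76,0],[-0.17,0.82,0],[0,0.84,0],[0,0,0],[0,0,0]],"turn":[0,0,0,0,0,0,0,0,0,0,0,0,0,0,0,0,0,0,0]}'
python3 - <<'E'
from h import *
pic('wrist','s11w'); c=(484.8,-37.2)
go(450,-228,286,np.pi)
p=np.array(env.state()['eef_pos'])[:2]-c; print('ang',np.degrees(np.arctan2(p[1],p[0])),'r',np.hypot(*p))
E
```

```text
t: 37.45
eef_pos: [524.3, -32.8, 207.3]
tcp_rot: [3.142, 0.0, -3.14]
ft_force: [-0.8, -0.2, -1.0]
opening: 0.188
turn 0.0009 then shift cm [  7.44 -19.5   -7.87] | now [524.4 -33.  207.3] -3.1407 op 0.19 t 37.5
ang 6.058291496118306 r 39.77628067282504
```

View pics/s11w.png

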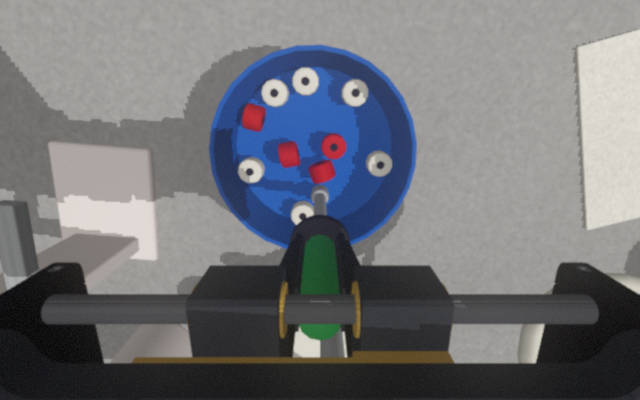

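```bash
python3 -m inch '{"hand":[0.1,0.1,0.1,0.1,0.1,0.1,0.1,0.1,0.1,0.1,0.1,0.1,0.1,0.1,0.1,0.1],"delta_pos":[[0,0,-1.5],[0,0,-2.5],[0,0,-2.5],[0,0,-1.4],[0,0,0],[1.5,-1.5,0],[2.5,-3,0],[2.5,-3,0],[1.3,-3,0],[0,-3,0],[0,-3,0],[0,-2,0],[0,-1,0],[0,0,0],[0,0,0],[0,0,0]],"turn":[0,0,0,0,0,0,0,0,0,0,0,0,0,0,0,0]}'
python3 - <<'E'
from h import *
pic('wrist','s12w')
go(519.4,-232.5,225.4,np.pi)
im,d=pic('scene','s12s'); cv2.imwrite('pics/s12c.png',cv2.resize(im[80:260,180:420],None,fx=3,fy=3))
E
```

```text
t: 39.1
eef_pos: [446.5, -227.1, 286.1]
tcp_rot: [3.141, -0.0, -3.14]
ft_force: [-0.2, 1.1, -0.9]
opening: 0.185
turn 0.0016 then shift cm [-7.28 -0.53  6.08] | now [ 446.6 -227.2  286.2] -3.14 op 0.188 t 39.1
```

View pics/s12w.png

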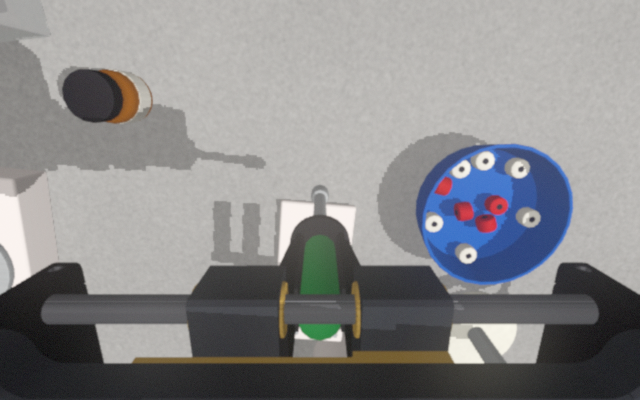

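View pics/s12c.png

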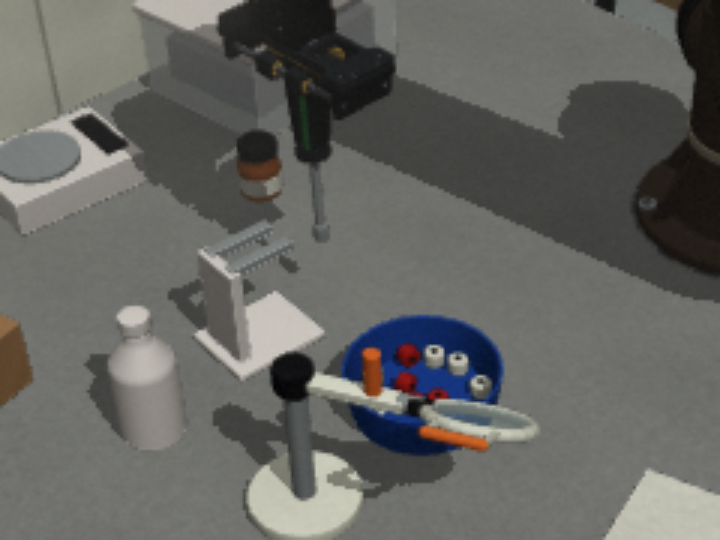

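```bash
python3 -m inch '{"hand":[0.1,0.1,0.1,0.1,0.1,0.1,0.1,0.1,0.1,0.1,0.1,0.1],"delta_pos":[[0,0,1.5],[0,0,2.5],[0,0,2],[0,0,0],[-1.3,-0.13,0],[-1.5,-0.1,0],[-1.5,-0.1,0],[-1.5,-0.1,0],[-1.5,-0.1,0],[0,0,0],[0,0,0],[0,0,0]],"turn":[0,0,0,0,0,0,0,0,0,0,0,0]}'
python3 - <<'E'
from h import *
pic('wrist','s13w')
go(519.4,-232.5,215.4,np.pi)
im,d=pic('scene','s13s'); cv2.imwrite('pics/s13c.png',cv2.resize(im[100:220,200:340],None,fx=5,fy=5))
E
```

```text
t: 40.4
eef_pos: [519.3, -233.1, 226.7]
tcp_rot: [-3.141, 0.0, -3.141]
ft_force: [-0.3, -0.3, -1.1]
opening: 0.183
turn 0.0005 then shift cm [-0.01  0.07  1.12] | now [ 519.3 -233.2  226.6] -3.1411 op 0.187 t 40.5
```

View pics/s13w.png

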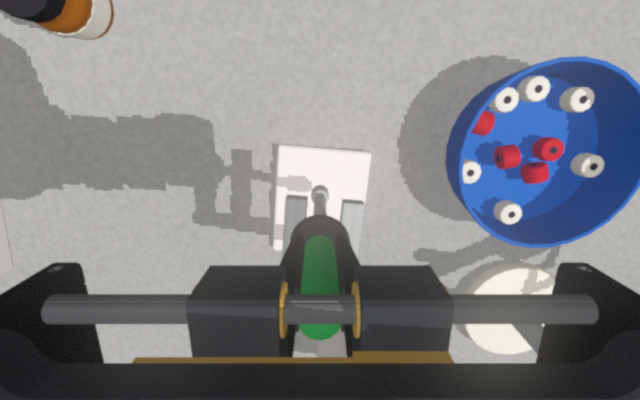

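View pics/s13c.png

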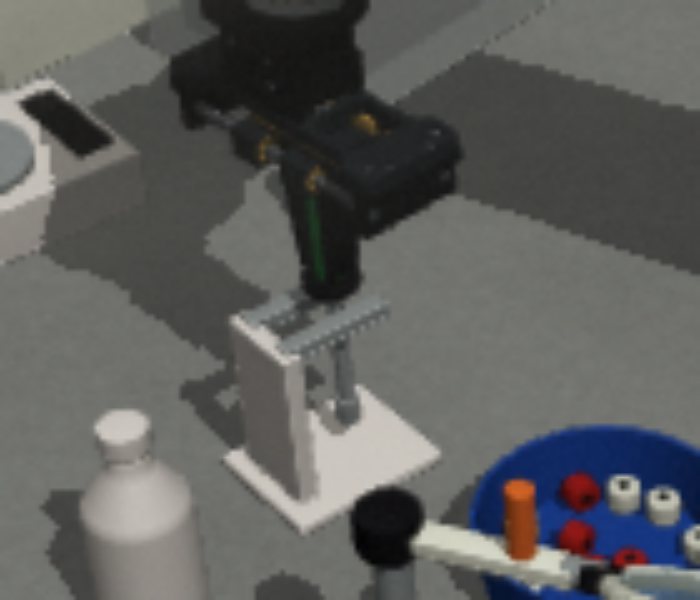

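Over the seat, with the rod in the gap. Lowering in small steps now.

```bash
python3 -m inch '{"hand":[0.1,0.1,0.1,0.1,0.1],"delta_pos":[[0,0.06,0.5],[0,0,0.4],[0,0,0.1],[0,0,0],[0,0,0]],"turn":[0,0,0,0,0]}'
python3 -c "
from h import *
go(519.4,-232.5,215.4,np.pi)"
```

```text
t: 41.0
eef_pos: [519.6, -232.8, 216.2]
tcp_rot: [3.141, -0.0, -3.141]
ft_force: [0.3, 0.3, 0.2]
opening: 0.185
turn 0.0005 then shift cm [0.02 0.03 0.08] | now [ 519.6 -232.8  216.2] -3.1411 op 0.185 t 41.0
```

```bash
python3 -m inch '{"hand":[0.1,0.1,0.1],"delta_pos":[[0,0,0.08],[0,0,0.04],[0,0,0]],"turn":[0,0,0]}'
python3 -m inch '{"hand":[0.25,0.3,0.4,0.5,0.5,0.5,0.5,0.5],"delta_pos":[[0,0,0],[0,0,0],[0,0,0],[0,0,0],[0,0,-2],[0,0,-3],[0,0,-3],[0,0,0]],"turn":[0,0,0,0,0,0,0,0]}'
python3 - <<'E'
from h import *
pic('wrist','s14w')
im,d=pic('scene','s14s'); cv2.imwrite('pics/s14c.png',cv2.resize(im[100:220,200:340],None,fx=5,fy=5))
E
```

```text
t: 41.3
eef_pos: [519.6, -232.7, 215.3]
tcp_rot: [-3.141, 0.0, -3.141]
ft_force: [-0.8, -0.1, 2.7]
opening: 0.181
t: 42.1
eef_pos: [520.4, -233.1, 298.6]
tcp_rot: [-3.139, 0.005, -3.141]
ft_force: [1.7, -0.1, 0.3]
opening: 0.502
```

View pics/s14w.png

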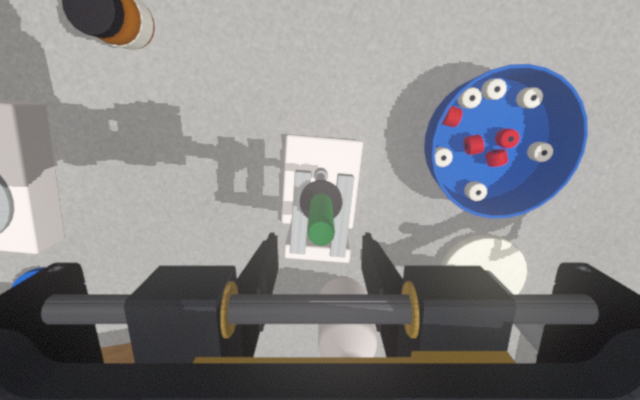

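View pics/s14c.png

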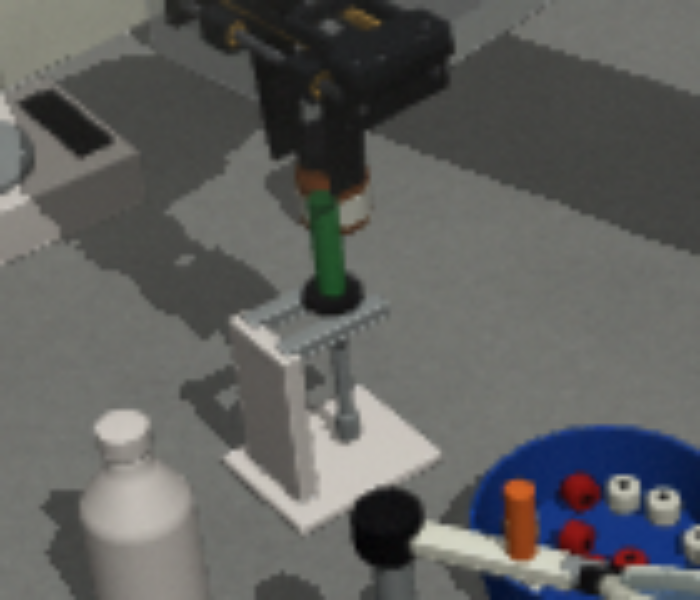

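```bash
python3 -m inch '{"hand":[0.5,0.5,0.5,0.5,0.5,0.5,0.5,0.5,0.5,0.5,0.5,0.5,0.5,0.5,0.5,0.5,0.5,0.5,0.5],"delta_pos":[[0,0,-1.5],[0,0,-1.5],[-1,3,0],[-1,4,0],[-1,4,0],[-1,4,0],[-2,4,0],[-2,4,0],[-1.4,3.1,0],[-1,2,0],[0,0,0],[0,0,0],[0,0,0],[0,0,0],[0,0,0],[0,0,0],[0,0,0],[0,0,0],[0,0,0]],"turn":[0,0,0,0,0,0,0,0,0,0,0.142,0.142,0.142,0.142,0.142,0.142,0.142,0.142,0]}'
python3 - <<'E'
from h import *
im,d=pic('wrist','m1'); k=viewer.get_calibration('wrist'); P=cloud(k,d)
hsv=cv2.cvtColor(im,cv2.COLOR_BGR2HSV).astype(int); H,S,V=hsv[...,0],hsv[...,1],hsv[...,2]
org=((H>=5)&(H<16)&(S>150)&(V>80)).astype(np.uint8)
nn,lab,st,ce=cv2.connectedComponentsWithStats(org)
for i in range(1,nn):
    if st[i,4]>60:
        Q=P[lab==i];print(ce[i].round(),st[i,4],np.nanmean(Q,0).round(1),np.nanmin(Q,0).round(),np.nanmax(Q,0).round())
go(624,48,255,2.0)
E
```

```text
t: 44.1
eef_pos: [623.2, 48.3, 323.5]
tcp_rot: [-3.14, -0.001, 2.004]
ft_force: [0.3, 0.2, -0.0]
opening: 0.504
[428.  79.] 775 [640.  160.7 210.3] [627. 136. 207.] [656. 187. 213.]
[316. 231.] 280 [621.   45.6 211. ] [614.  38. 209.] [628.  53. 213.]
turn 0.0092 then shift cm [-0.06  0.06  6.87] | now [623.2  48.3 323.7] 2.0092 op 0.499 t 44.1
```

View pics/m1.png

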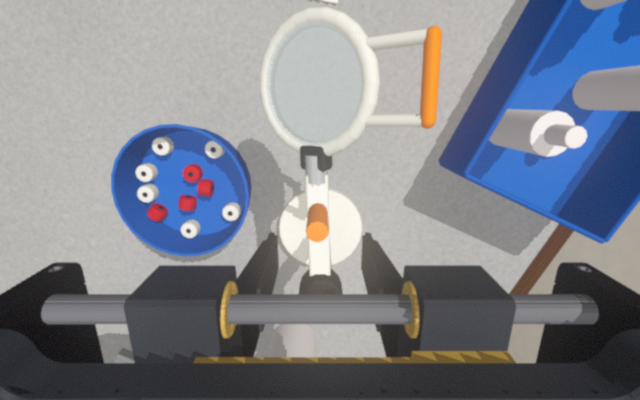

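```bash
python3 -c "
from h import *
go(622.5,47,255)"
python3 -m inch '{"hand":[0.5,0.5,0.5,0.5,0.5,0.5,0.1,0.1,0.1,0.1,0.1,0.1,0.1],"delta_pos":[[-0.1,-0.1,2],[0,0,2],[0,0,2],[0,0,0.8],[0,0,0],[0,0,0],[0,0,0],[0,0,0],[0,0,0],[0,0,0],[0,0,0],[0,0,0],[0,0,0]],"turn":[0,0,0,0,0,0,0,0,0,0,0,0,0]}'
python3 - <<'E'
from h import *
pic('wrist','m2'); go(622,47,255)
E
```

```text
turn -0.0 then shift cm [-0.09 -0.12  6.87] | now [623.2  48.3 323.7] 2.0092 op 0.499 t 44.1
t: 45.45
eef_pos: [622.8, 47.0, 257.2]
tcp_rot: [-3.142, -0.0, 2.006]
ft_force: [-1.2, -0.1, 2.9]
opening: 0.159
turn -0.0 then shift cm [ 0.03 -0.08  0.22] | now [622.8  47.  257.2] 2.0062 op 0.163 t 45.5
```

View pics/m2.png

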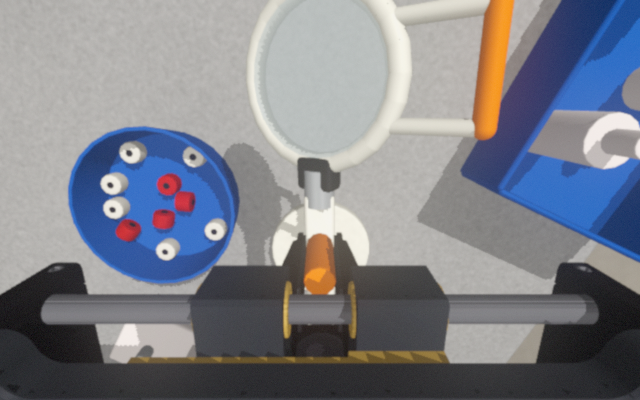

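```bash
python3 -m inch '{"hand":[0.1,0.1,0.1,0.1,0.1,0.1],"delta_pos":[[-0.014,-0.463,0],[-0.014,-0.463,0],[-0.014,-0.463,0],[-0.014,-0.463,0],[-0.014,-0.463,0],[0,0,0]],"turn":[-0.0617,-0.0617,-0.0617,-0.0617,-0.0617,0]}'
python3 - <<'E'
from h import *
s=env.state(); p=np.array(s['eef_pos']); y=s['tcp_rot'][2]; print(p,y,'dist hinge',np.hypot(*(p[:2]-[654.5,-20.5])),'hd',np.arctan2(p[1]+20.5,p[0]-654.5),s['ft_force'],s['moment'])
E
```

```text
t: 46.1
eef_pos: [603.6, 33.8, 257.2]
tcp_rot: [-3.142, 0.0, 2.315]
ft_force: [-1.6, -1.2, 2.6]
opening: 0.16
[603.58279242  33.84128328 257.17831366] 2.315322523229632 dist hinge 74.46836305909562 hd 2.3236757960273104 [-1.57699216 -1.16421361  2.63682163] [-0.2924482   0.31486635 -0.10868572]
```

```bash
python3 -m inch '{"hand":[0.1,0.1,0.1,0.1,0.1,0.1,0.1,0.1,0.1,0.1,0.1,0.1,0.1,0.1,0.1,0.1],"delta_pos":[[-0.014,-0.46,0],[-0.014,-0.46,0],[-0.014,-0.46,0],[-0.014,-0.46,0],[-0.014,-0.46,0],[-0.014,-0.46,0],[-0.014,-0.46,0],[-0.014,-0.46,0],[-0.014,-0.46,0],[-0.014,-0.46,0],[-0.014,-0.46,0],[-0.014,-0.46,0],[-0.014,-0.46,0],[-0.014,-0.46,0],[0,0,0],[0,0,0]],"turn":[-0.0617,-0.0617,-0.0617,-0.0617,-0.0617,-0.0617,-0.0617,-0.0617,-0.0617,-0.0617,-0.0617,-0.0617,-0.0617,-0.0617,0,0]}'
python3 - <<'E'
from h import *
s=env.state(); p=np.array(s['eef_pos']); y=s['tcp_rot'][2]; print(p,y,'dist hinge',np.hypot(*(p[:2]-[654.5,-20.5])),'hd',np.arctan2(p[1]+20.5,p[0]-654.5),s['ft_force'],s['moment'])
pic('wrist','m3')
im,d=pic('top','m3t'); cv2.imwrite('pics/m3tc.png',cv2.resize(im[140:260,240:420],None,fx=4,fy=4))
E
```

```text
t: 47.7
eef_pos: [579.7, -23.8, 257.2]
tcp_rot: [-3.141, -0.0, -3.108]
ft_force: [-2.7, -4.5, 4.7]
opening: 0.161
[579.67408546 -23.84561636 257.17432474] -3.1081490363398645 dist hinge 74.90067179748256 hd -3.0969104124690827 [-2.66849503 -4.51523149  4.7234479 ] [-0.81533564  0.53311448 -0.23482589]
```

View pics/m3.png

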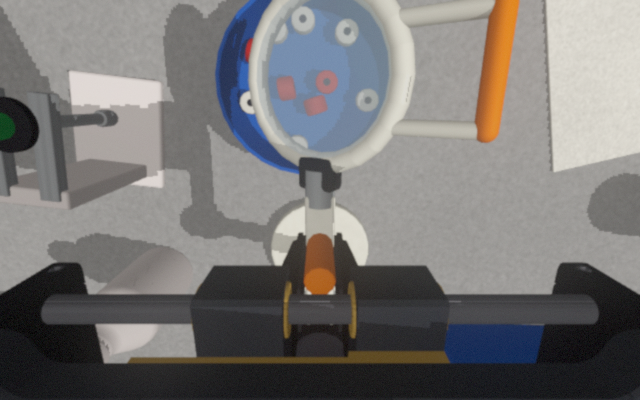

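View pics/m3tc.png

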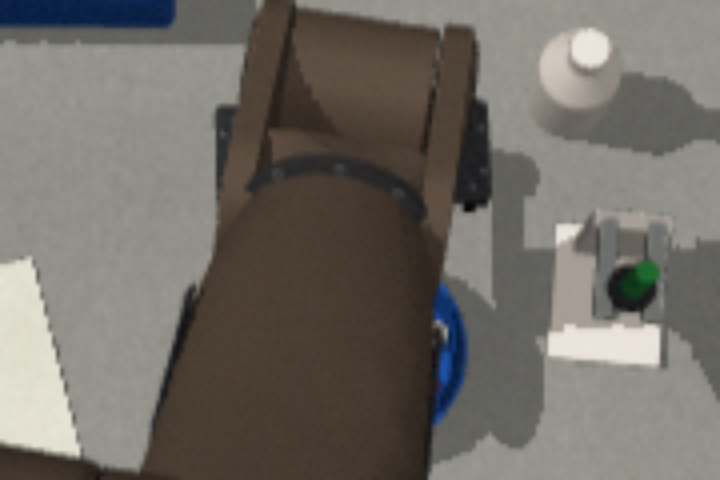

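```bash
python3 -m inch '{"hand":[0.1,0.1,0.1,0.1],"delta_pos":[[-0.01,-0.4,0],[0,0,0],[0,0,0],[0,0,0]],"turn":[-0.053,0,0,0]}'
python3 - <<'E'
from h import *
s=env.state(); p=np.array(s['eef_pos']); print(p,'hd',np.arctan2(p[1]+20.5,p[0]-654.5),s['ft_force'])
im,d=pic('wrist','m4');k=viewer.get_calibration('wrist'); P=cloud(k,d)
hsv=cv2.cvtColor(im,cv2.COLOR_BGR2HSV).astype(int); H,S,V=hsv[...,0],hsv[...,1],hsv[...,2]
X,Y,Z=P[...,0],P[...,1],P[...,2]
R=np.hypot(X-485,Y+37)
m=(Z>115)&(Z<200)&(R<75)&(X<545)
q=P[m]; 
from scipy.optimize import least_squares
n=np.linalg.svd(q-q.mean(0),full_matrices=False)[2][2]; n*=np.sign(n[2]); print(len(q),q.mean(0),'n',n, 'tilt',np.degrees(np.arccos(n[2])))
mm=(m&(S<60)&(V>130)).astype(np.uint8)
q=P[mm>0]; u=(q-q.mean(0)); 
cs=cv2.findContours(m.astype(np.uint8),cv2.RETR_EXTERNAL,cv2.CHAIN_APPROX_NONE)[0]; c=max(cs,key=cv2.contourArea); e=cv2.fitEllipse(c); print('ellipse',e, len(c))
E
```

```text
t: 48.2
eef_pos: [579.9, -27.7, 257.2]
tcp_rot: [-3.141, -0.0, -3.055]
ft_force: [-3.9, -5.0, 4.6]
opening: 0.163
[579.89785543 -27.7223274  257.18366887] hd -3.045082158841047 [-3.92989754 -4.97172991  4.62075465]
26700 [487.78402357 -28.61299396 170.22616063] n [ 0.03780946 -0.53523373  0.84385739] tilt 32.45027931769404
ellipse ((347.6763916015625, 79.28187561035156), (183.70199584960938, 226.63223266601562), 63.25164031982422) 827
```

View pics/m4.png

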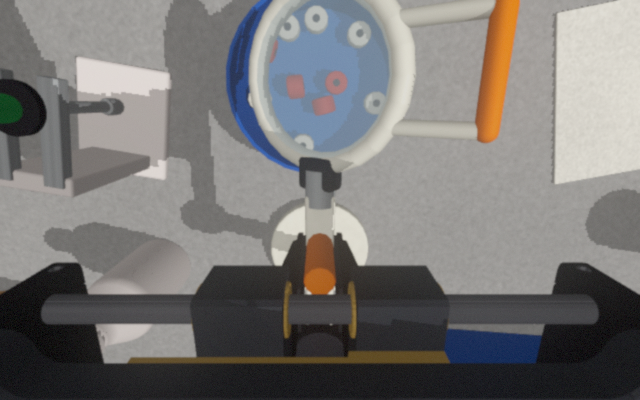

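```bash
python3 -m inch '{"hand":[0.3,0.4,0.5,0.5,0.5,0.5,0.5,0.5,0.5,0.5,0.5,0.5],"delta_pos":[[0,0,0],[0,0,0],[0,0,0],[0,0,-2],[0,0,-3],[0,0,-3],[0,0,-3],[2,1,0],[3,2,0],[3,3,0],[0,0,0],[0,0,0]],"turn":[0,0,0,0,0,0,0,0,0,0,0,0]}'
cat >> h.py <<'E'
def lens():
    im,d=pic('wrist','lens');k=viewer.get_calibration('wrist'); P=cloud(k,d)
    hsv=cv2.cvtColor(im,cv2.COLOR_BGR2HSV).astype(int); H,S,V=hsv[...,0],hsv[...,1],hsv[...,2]
    X,Y,Z=P[...,0],P[...,1],P[...,2]
    q=P[(H>=5)&(H<16)&(S>150)&(V>80)&(X<540)&(Z>100)]
    if len(q)>20: print('bar',len(q),q.mean(0).round(1),q.min(0).round(),q.max(0).round())
    m=(Z>115)&(Z<205)&(np.hypot(X-485,Y+37)<58)&(X<533)
    if m.sum()>200:
        q=P[m]; n=np.linalg.svd(q-q.mean(0),full_matrices=False)[2][2]; n*=np.sign(n[2]); print('lens',len(q),q.mean(0).round(1),q.min(0).round(),q.max(0).round(),'n',n.round(3))
    go(480,36,250,-3.045)
E
python3 - <<'E'
from h import *
lens()
im,d=pic('top','m5t'); cv2.imwrite('pics/m5tc.png',cv2.resize(im[140:260,240:420],None,fx=4,fy=4))
E
```

```text
t: 49.45
eef_pos: [494.7, 25.6, 367.5]
tcp_rot: [-3.141, 0.001, -3.051]
ft_force: [0.2, -0.3, 0.6]
opening: 0.497
bar 623 [478.8  34.5 210.5] [452.  29. 208.] [507.  41. 213.]
lens 7486 [482.3 -31.1 168.8] [434. -80. 136.] [533.  18. 200.] n [ 0.037 -0.533  0.845]
turn -0.0066 then shift cm [ 1.42  1.22 11.73] | now [495.3  25.2 367.3] -3.0516 op 0.502 t 49.5
```

View pics/lens.png

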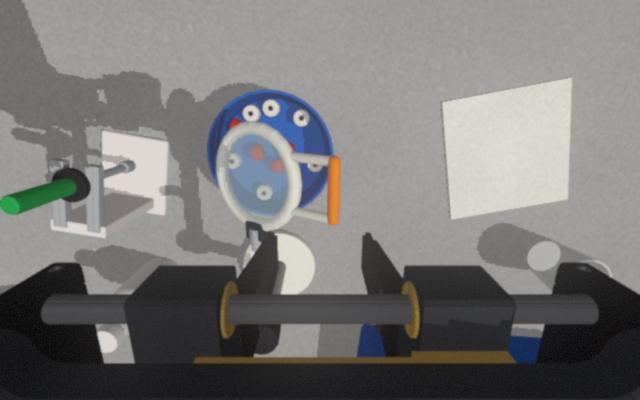

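View pics/m5tc.png

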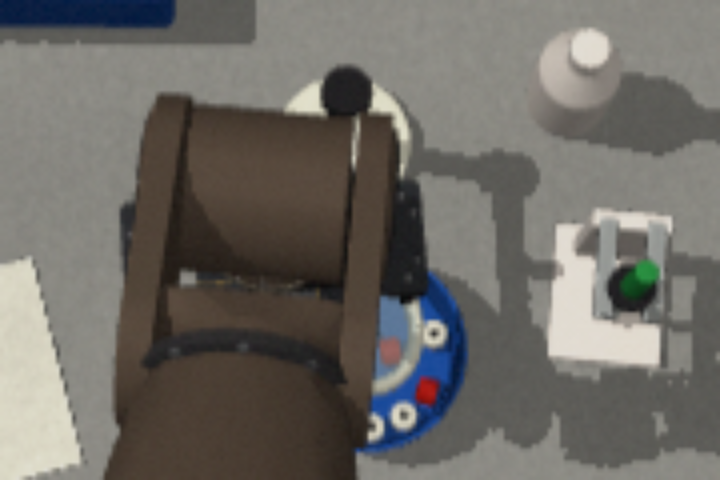

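```bash
python3 -m inch '{"hand":[0,0,0,0,0,0,0,0],"delta_pos":[[0.7,0.5,0],[0.78,0.64,0],[0,0,2],[0,0,2],[0,0,2],[0,0,1],[0,0,0],[0,0,0]],"turn":[0,0,0,0,0,0,0,0]}'
python3 - <<'E'
from h import *
lens()
E
```

```text
t: 50.35
eef_pos: [479.3, 35.2, 297.6]
tcp_rot: [3.142, 0.0, -3.052]
ft_force: [-0.1, -0.0, 0.8]
opening: 0.002
bar 516 [461.9  33.2 217.4] [451.   7. 208.] [473.  38. 324.]
lens 10321 [478.8 -30.7 169.3] [434. -80. 137.] [533.  18. 199.] n [ 0.034 -0.531  0.847]
turn -0.0068 then shift cm [-0.07  0.07  4.78] | now [479.3  35.2 297.8] -3.0518 op 0.005 t 50.4
```

View pics/lens.png

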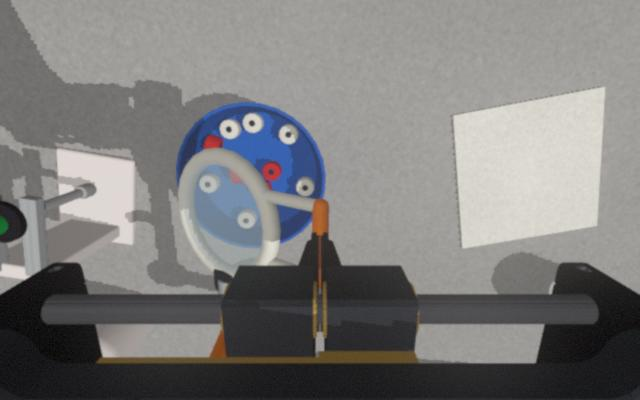

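```bash
python3 -m inch '{"hand":[0,0,0,0,0,0,0,0,0],"delta_pos":[[0,0.05,0.5],[0,0.05,0.4],[0,0.3,0.5],[0,0.25,0.5],[0,0.22,0.5],[0,0.18,0.5],[0,0.15,0.5],[0,0.12,0.5],[0,0,0]],"turn":[0,0,0,0,0,0,0,0,0]}'
python3 - <<'E'
from h import *
lens()
E
```

```text
t: 51.3
eef_pos: [477.8, 48.4, 257.3]
tcp_rot: [3.142, -0.001, -3.052]
ft_force: [-0.7, -1.0, -0.5]
opening: 0.004
bar 474 [459.7  44.8 182.7] [449.  40. 175.] [474.  49. 234.]
lens 16967 [476.4 -35.9 165.6] [434. -88. 155.] [526.  15. 175.] n [ 0.009 -0.156  0.988]
turn -0.0066 then shift cm [-0.09 -1.24  0.77] | now [477.9  48.3 257.7] -3.0516 op 0.004 t 51.4
```

View pics/lens.png

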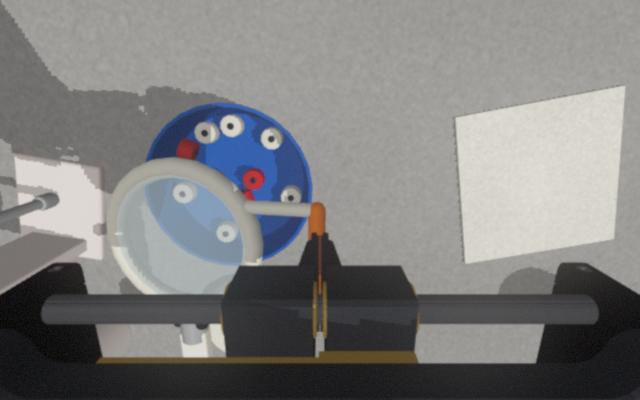

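```bash
python3 -m inch '{"hand":[0,0,0,0,0,0],"delta_pos":[[0,0,0.4],[0,0,0.4],[0,0,0.3],[0,0,0.15],[0,0,0],[0,0,0]],"turn":[0,0,0,0,0,0]}'
python3 - <<'E'
from h import *
for i in range(2): lens()
E
```

```text
t: 51.95
eef_pos: [477.9, 48.3, 245.5]
tcp_rot: [-3.142, -0.0, -3.052]
ft_force: [-0.3, 0.4, 0.2]
opening: 0.006
bar 470 [459.5  45.3 170.8] [449.  40. 163.] [475.  50. 222.]
lens 19115 [474.  -37.8 165. ] [434. -89. 158.] [533.  15. 169.] n [-0.003 -0.02   1.   ]
turn -0.0067 then shift cm [-0.09 -1.24 -0.45] | now [477.9  48.3 245.5] -3.0517 op 0.003 t 52.0
bar 476 [459.5  45.3 171. ] [449.  41. 162.] [474.  50. 220.]
lens 19112 [474.  -37.8 164.9] [434. -89. 157.] [533.  15. 169.] n [-0.003 -0.02   1.   ]
turn -0.0067 then shift cm [-0.09 -1.24 -0.44] | now [477.9  48.3 245.6] -3.0517 op 0.004 t 52.0
```

```bash
python3 -m inch '{"hand":[0,0,0,0],"delta_pos":[[0,0,0.15],[0,0,0],[0,0,0],[0,0,0]],"turn":[0,0,0,0]}'
python3 -c "
from h import *
lens()"
python3 -m inch '{"hand":[0,0,0,0,0,0,0,0],"delta_pos":[[0,0,-2],[0,0,-3],[2,-3,-4],[3,-4,-3],[3,-2,0],[2,0,0],[0,0,0],[0,0,0]],"turn":[0,0,0,0,0,0,0,0]}'
cat > lensfit.py <<'E'
from h import *
im,d=pic('wrist','lf');k=viewer.get_calibration('wrist'); P=cloud(k,d)
X,Y,Z=P[...,0],P[...,1],P[...,2]
m=(Z>150)&(Z<180)&(np.hypot(X-485,Y+37)<75)
n,lab,st,ce=cv2.connectedComponentsWithStats(m.astype(np.uint8))
i=1+st[1:,4].argmax(); q=P[lab==i]; f=q[np.hypot(q[:,0]-485,q[:,1]+37)<48]
nn=np.linalg.svd(f-f.mean(0),full_matrices=False)[2][2]; print('n',(nn*np.sign(nn[2])).round(4),len(q))
# boundary circle fit, excluding arm and stalk sides
cs=cv2.findContours((lab==i).astype(np.uint8),cv2.RETR_EXTERNAL,cv2.CHAIN_APPROX_NONE)[0]; c=max(cs,key=cv2.contourArea)[:,0]
B=P[c[:,1],c[:,0],:2]
from scipy.optimize import least_squares
r=least_squares(lambda p:np.hypot(B[:,0]-p[0],B[:,1]-p[1])-52,[485,-37],loss='soft_l1',f_scale=1.5); print('lens centre',r.x.round(1),'med resid',np.median(abs(r.fun)).round(2))
# bowl
hsv=cv2.cvtColor(im,cv2.COLOR_BGR2HSV).astype(int); H,S,V=hsv[...,0],hsv[...,1],hsv[...,2]
b=P[(H>100)&(H<130)&(S>130)&(Z>44)&(Z<56)&(abs(np.hypot(X-485,Y+37)-77)<10)]
r=least_squares(lambda p:np.hypot(b[:,0]-p[0],b[:,1]-p[1])-78,[485,-37],loss='soft_l1',f_scale=2); print('bowl',r.x.round(1),len(b))
E
python3 lensfit.py; python3 -c "
from h import *
go(480,36,250,-3.045)"
```

```text
t: 52.45
eef_pos: [477.9, 48.3, 244.0]
tcp_rot: [3.142, 0.0, -3.052]
ft_force: [0.0, -0.1, -1.7]
opening: 0.005
bar 475 [459.5  45.3 169.9] [449.  41. 162.] [474.  50. 221.]
lens 19344 [473.7 -37.9 164.9] [434. -89. 156.] [533.  15. 168.] n [-0.005 -0.007  1.   ]
turn -0.0067 then shift cm [-0.09 -1.25 -0.6 ] | now [477.9  48.3 244. ] -3.0517 op 0.002 t 52.5
t: 53.3
eef_pos: [391.7, -42.0, 357.2]
tcp_rot: [-3.141, 0.001, -3.052]
ft_force: [-0.0, 0.4, 0.8]
opening: 0.004
n [0.0559 0.043  0.9975] 609
lens centre [486.1 -32.6] med resid 3.6
bowl [483.2 -38.2] 624
turn -0.0066 then shift cm [-9.5  6.9 10.7] | now [392.1 -41.9 357. ] -3.0516 op 0.007 t 53.4
```

View pics/lf.png

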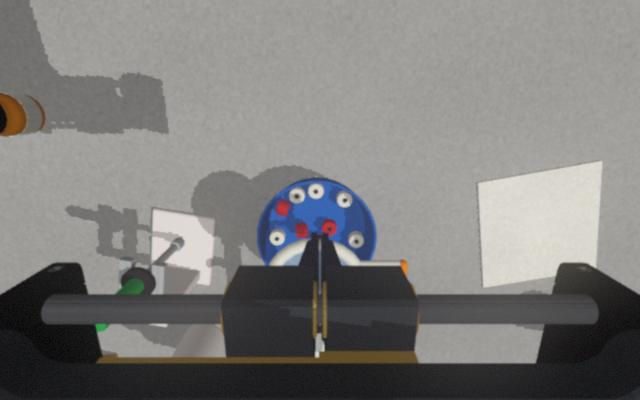

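```bash
python3 -m inch '{"hand":[0,0,0,0,0,0,0,0,0],"delta_pos":[[-3,0,0],[-4,0,0],[-4,0,0],[-4,0,0],[-4,0,0],[-2,0,0],[0,0,0],[0,0,0],[0,0,0]],"turn":[0,0,0,0,0,0,0,0,0]}'
python3 lensfit.py
```

```text
t: 54.25
eef_pos: [600.0, -22.8, 356.7]
tcp_rot: [3.141, -0.001, -3.051]
ft_force: [-0.9, -0.2, -0.2]
opening: 0.005
n [-0.0012 -0.0142  0.9999] 14447
lens centre [489.7 -34.9] med resid 3.95
bowl [481.3 -38.6] 524
```

View pics/lf.png

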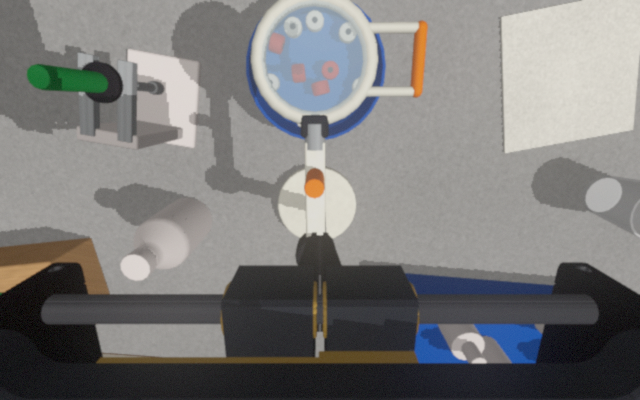

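```bash
cat > lf2.py <<'E'
import sys
from h import *
from scipy.optimize import least_squares
def fit(cam):
    im,d=pic(cam,'lf2'+cam);k=viewer.get_calibration(cam); P=cloud(k,d)
    X,Y,Z=P[...,0],P[...,1],P[...,2]
    m=(Z>145)&(Z<182)&(np.hypot(X-485,Y+37)<62); m=cv2.medianBlur(m.astype(np.uint8),3)
    c=max(cv2.findContours(m,cv2.RETR_EXTERNAL,cv2.CHAIN_APPROX_NONE)[0],key=cv2.contourArea)[:,0]
    c=c[(c[:,1]>1)&(c[:,1]<398)]; 
    # pixel rays at z=160+5 plane
    T=np.array(k['T']); dr=np.stack([(c[:,0]-k['cx'])/k['fx'],(c[:,1]-k['cy'])/k['fy'],np.ones(len(c))],1)@T[:3,:3].T
    t=(162-T[2,3])/dr[:,2]; B=T[:3,3]+dr*t[:,None]
    a=np.arctan2(B[:,1]+37,B[:,0]-485); keep=(abs(a)>0.6)&~((a>0.9)&(a<2.2)); B=B[keep]
    r=least_squares(lambda p:np.hypot(B[:,0]-p[0],B[:,1]-p[1])-p[2],[485,-37,52],loss='soft_l1',f_scale=1); print(cam,'lens',r.x.round(1),'res',np.median(abs(r.fun)).round(2),keep.sum())
    f=P[(m>0)&(np.hypot(X-485,Y+37)<46)]; A=np.c_[f[:,:2]-[485,-37],np.ones(len(f))]
    co=np.linalg.lstsq(A,f[:,2],rcond=None)[0]; print('  slope x,y',co[:2].round(4),'z',co[2].round(1),len(f))
for c in sys.argv[1:]: fit(c)
E
python3 lf2.py wrist
python3 -m inch '{"hand":[0,0,0,0,0,0,0,0,0,0,0,0,0,0],"delta_pos":[[0,2,-2],[0,4,-2],[0,4,0],[0,4,0],[1,4,0],[2,4,0],[2,4,0],[2,4,0],[2,4,0],[2,4,0],[2,2,0],[0,0,0],[0,0,0],[0,0,0]],"turn":[0,0,0,0,0,0,0,0,0,0,0,0,0,0]}'
python3 lf2.py top scene
python3 - <<'E'
from h import *
im=cv2.imread('pics/lf2top.png'); cv2.imwrite('pics/ftop.png',cv2.resize(im[140:270,220:420],None,fx=4,fy=4,interpolation=cv2.INTER_CUBIC))
im=cv2.imread('pics/lf2scene.png'); cv2.imwrite('pics/fsc.png',cv2.resize(im[100:270,180:420],None,fx=3,fy=3,interpolation=cv2.INTER_CUBIC))
E
```

```text
wrist lens [485.9 -37.8  51.2] res 0.18 151
  slope x,y [-0.0004  0.0151] z 165.2 10986
t: 55.75
eef_pos: [435.6, 362.8, 397.2]
tcp_rot: [3.141, 0.001, -3.053]
ft_force: [-0.2, -0.3, -1.3]
opening: 0.004
top lens [488.4 -36.   50.7] res 0.54 57
  slope x,y [-0.0012  0.0165] z 166.2 803
scene lens [487.6 -36.9  52.2] res 1.06 52
  slope x,y [0.0003 0.0099] z 165.1 532
```

View pics/ftop.png

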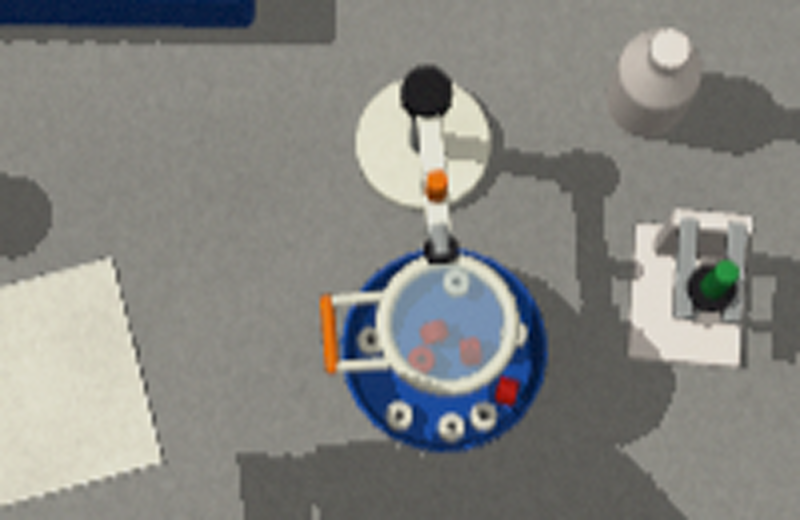

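View pics/fsc.png

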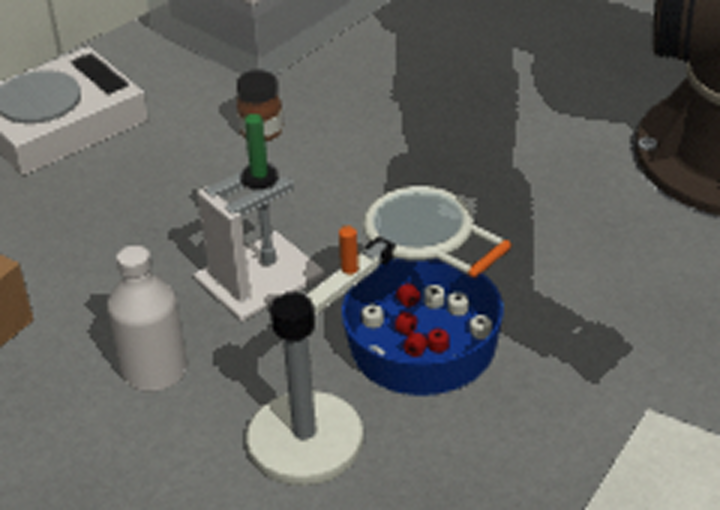

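```bash
python3 -c "
from h import *
s=env.state(); print(s['t'],s['ft_force'])
print(ticket.job_done())"
```

```text
55.85 [ 0.83102646  0.05741849 -0.14868374]
the job is handed in; nothing more can be done
None
```

I finished the whole job in the order asked and handed it in at about 56 s, well under the 200 s limit. `job_done` gives no verdict.

**What I did:**
- **Beads:** I moved all four red beads into the bowl.
- **Stirring:** I stirred about 2.07 turns anticlockwise. The path started about 19° short of the far point and ended about 6° past it, at a 40–49 mm radius with the tip about 2 mm above the floor.
- **Rod and magnifier:** I hung the rod back in its fork, then swung the magnifier over the bowl and pressed its lens level.

**Last checks:**
- **Beads:** the last pictures show four red and six white beads in the bowl.
- **Mixing:** the outer white beads and one red moved clearly, but three red beads near the centre moved only a little.
- **Rod:** it hangs upright by its collar.
- **Lens position:** its centre measured (486–488, -36 to -38) mm, against (485, -37) for the bowl, so about 1–3 mm off.
- **Lens tilt:** the three cameras put the remaining tilt at 0.010–0.017 rad (under 1°), and I left it there.
- **Bystanders:** the bottle stands where it was, and the cup and jar looked undisturbed in the later pictures, though I did not measure any of the three again. The robot was clear of everything.

One fingertip pressed briefly on a bead with about 17.5 N while I placed the first red bead. A first circle fit of the lens put it about 8 mm off. It had wrongly included the arm and stalks, so I discarded it.

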